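Load the felting shaker from the pail

TASK

Gather the stray yellow wooden balls from the bench into the pail with the others, carry the pail by its bail onto the middle of the plywood step of the shaker, orange lug pointing away from the blue tray, and then, holding the lug on its bottom rim, tip the pail forward until all the balls have rolled into the tray. Set the pail upright again and stand it, empty, back on its green mat; once the tray is loaded, turn the shaker's dial until its white pointer is at the red mark. Leave the bowl, tape measure, soap and blue bottle alone.

Things in the scene. Friction and masses are not known exactly. Their poses are not given: they have to be found in the camera images.
- pail: tapered bright metal pail, 105 mm tall, 92 mm wide at the base, 132 mm at the rim, wall 3 mm, floor 4 mm, about 0.28 kg empty; origin at the centre of its underside, z up its axis; an orange lug sticks out of the bottom rim on its -x side; its bail hinges on the line parallel to its y axis, 99 mm above the origin; standing on the step it tips about the front of its base, and the balls roll out once it leans 95 to 105 degrees (rock it if they hang)
- bail (a joint): angle of the pail's bail from upright: 0 stands straight up, positive leans to the pail's +x side (away from the lug), 1.5 is folded right down on that side; goes from -0.4 to 1.5; the hinge is stiff enough (0.03 N m) for the bail to stay where it is left
- bail_grip (a point): centre of the bail's dark wooden grip, a round sleeve that spins freely on the wire, 14 mm thick and 56 mm long parallel to the pail's y axis, 100 mm from the hinge line; folded down it stands about 25 mm clear outside the pail's rim
- lug (a point): holding point of the orange lug on the pail's bottom rim: a flat fin pointing to the pail's -x, 12 mm thick across y, 22 mm high (3 to 25 mm above the underside); this point is 75 mm from the pail's axis and 14 mm above its underside; the fin ends 13 mm farther out, the base wall is 29 mm inward
- shaker: fixed shaker; origin on the bench under the edge between step and tray; +x points from the step over the tray. The plywood step covers x -100 to 0 mm, y -100 to 100, its flat top 80 mm above the bench; the blue-walled tray covers x 0 to 250, y -100 to 100, its floor 30 mm and its walls' top 80 mm above the bench; a white control box with the dial, top at 70 mm, stands beyond the +y wall of the tray (x 15 to 185, y 102 to 200)
- step_mid (a point): middle of the top of the plywood step, 50 mm from the tray's edge; with the pail standing here its lug overhangs the back of the step
- tray_mid (a point): middle of the tray's floor
- dial (a joint): angle of the dial, 0 to 2.6 rad, grows clockwise seen from above; the white pointer is at the red mark at 1.571; at 0 it points to the shaker's -x; it turns easily (0.03 N m) and stays where it is left
- dial_grip (a point): on the vertical axis of the dial, at the height to grip its bar: the black bar is 42 mm long, 14 mm thick and stands 38 mm over its base; at 0 the bar lies along the shaker's x axis and turns with the dial; the white line is on the pointer half of it
- dial_mark (a point): the red mark on the control box, beside the dial on its +y side
- mat: round green mat fixed on the bench, 150 mm in diameter, 4 mm thick; origin at the centre of its underside
- core1_center (a point): centre of a yellow wooden ball, 32 mm in diameter, 20 g (lies on the bench; may be absent)
- core2_center (a point): centre of a yellow wooden ball, 32 mm in diameter, 20 g (lies on the bench; may be absent)
- core3_center (a point): centre of a yellow wooden ball, 32 mm in diameter, 20 g (lies on the bench; may be absent)
- core4_center (a point): centre of a yellow wooden ball, 32 mm in diameter, 20 g (lies on the bench; may be absent)
- core5_center (a point): centre of a yellow wooden ball, 32 mm in diameter, 20 g (lies on the bench; may be absent)
- core6_center (a point): centre of a yellow wooden ball, 32 mm in diameter, 20 g (starts in the pail)
- core7_center (a point): centre of a yellow wooden ball, 32 mm in diameter, 20 g (starts in the pail)
- laths: two wooden laths fixed on the bench at a right angle, 15 mm tall, that keep stray balls from rolling away: one along y whose inner face lies 100 mm on the -x side of the origin, one along x whose inner face lies 100 mm on the -y side; always in the same place
- bowl: white porcelain bowl, 110 mm wide, 55 mm tall; leave alone
- tape: yellow tape measure, 60 x 35 x 60 mm; leave alone
- soap: olive green bar of soap, 75 x 50 x 28 mm; leave alone
- spray: blue bottle, 60 mm wide, 150 mm tall; leave alone
Things that resemble listed ones, but are neither listed nor needed, are in the scene too. Leave any pink look-alike of the part that bears core6_center alone.

How it is judged:
On the way, in this order (a step that is already met when the one before it is completed fails the run):
1. every ball is in the pail (horizontal distance between each of core1_center, core2_center, core3_center, core4_center, core5_center, core6_center, core7_center and pail below 0.06 m and z of core1_center in the frame of pail between 0 and 0.11 m and z of core2_center in the frame of pail between 0 and 0.11 m and z of core3_center in the frame of pail between 0 and 0.11 m and z of core4_center in the frame of pail between 0 and 0.11 m and z of core5_center in the frame of pail between 0 and 0.11 m and z of core6_center in the frame of pail between 0 and 0.11 m and z of core7_center in the frame of pail between 0 and 0.11 m and angle between pail's own z axis and vertical below 0.2 rad), for 0.2 s.
2. the pail is lifted off the bench by its bail (height (world z) of pail above 0.04 m and distance between the grasp point and bail_grip below 0.05 m and contact force between the fingers and pail above 0.5 N and angle between pail's own z axis and vertical below 0.5 rad), for 0.2 s.
3. the pail stands on the step with the balls in it, lug away from the tray (horizontal distance between pail and step_mid below 0.035 m and angle between pail's own z axis and vertical below 0.1 rad and height (world z) of pail between 0.072 and 0.09 m and x of lug in the frame of shaker below -0.075 m and horizontal distance between each of core1_center, core2_center, core3_center, core4_center, core5_center, core6_center, core7_center and pail below 0.06 m and z of core1_center in the frame of pail between 0 and 0.11 m and z of core2_center in the frame of pail between 0 and 0.11 m and z of core3_center in the frame of pail between 0 and 0.11 m and z of core4_center in the frame of pail between 0 and 0.11 m and z of core5_center in the frame of pail between 0 and 0.11 m and z of core6_center in the frame of pail between 0 and 0.11 m and z of core7_center in the frame of pail between 0 and 0.11 m), for 0.2 s.
4. the pail is tipped past 75 degrees, held by the lug on its bottom rim (angle between pail's own z axis and vertical above 1.31 rad and distance between the grasp point and lug below 0.05 m and contact force between the fingers and pail above 0.3 N), for 0.1 s.
5. all balls are in the tray and the pail is upright again (x of core1_center in the frame of shaker between 0 and 0.25 m and y of core1_center in the frame of shaker between -0.1 and 0.1 m and height (world z) of each of core1_center, core2_center, core3_center, core4_center, core5_center, core6_center, core7_center below 0.085 m and x of core2_center in the frame of shaker between 0 and 0.25 m and y of core2_center in the frame of shaker between -0.1 and 0.1 m and x of core3_center in the frame of shaker between 0 and 0.25 m and y of core3_center in the frame of shaker between -0.1 and 0.1 m and x of core4_center in the frame of shaker between 0 and 0.25 m and y of core4_center in the frame of shaker between -0.1 and 0.1 m and x of core5_center in the frame of shaker between 0 and 0.25 m and y of core5_center in the frame of shaker between -0.1 and 0.1 m and x of core6_center in the frame of shaker between 0 and 0.25 m and y of core6_center in the frame of shaker between -0.1 and 0.1 m and x of core7_center in the frame of shaker between 0 and 0.25 m and y of core7_center in the frame of shaker between -0.1 and 0.1 m and angle between pail's own z axis and vertical below 0.2 rad), for 0.2 s.
6. the dial's pointer is at the red mark (value of joint dial between 1.441 and 1.701 rad), for 0.2 s.
At the end, for the whole second after the job is handed in: All balls lie in the tray; the pail stands upright and still on the green mat, its centre within 35 mm of the mat's; the dial is within 0.13 rad of the red mark (all of step 6 and x of core1_center in the frame of shaker between 0 and 0.25 m and y of core1_center in the frame of shaker between -0.1 and 0.1 m and height (world z) of each of core1_center, core2_center, core3_center, core4_center, core5_center, core6_center, core7_center below 0.085 m and x of core2_center in the frame of shaker between 0 and 0.25 m and y of core2_center in the frame of shaker between -0.1 and 0.1 m and x of core3_center in the frame of shaker between 0 and 0.25 m and y of core3_center in the frame of shaker between -0.1 and 0.1 m and x of core4_center in the frame of shaker between 0 and 0.25 m and y of core4_center in the frame of shaker between -0.1 and 0.1 m and x of core5_center in the frame of shaker between 0 and 0.25 m and y of core5_center in the frame of shaker between -0.1 and 0.1 m and x of core6_center in the frame of shaker between 0 and 0.25 m and y of core6_center in the frame of shaker between -0.1 and 0.1 m and x of core7_center in the frame of shaker between 0 and 0.25 m and y of core7_center in the frame of shaker between -0.1 and 0.1 m and horizontal distance between pail and mat below 0.035 m and angle between pail's own z axis and vertical below 0.1 rad and height (world z) of pail below 0.015 m and linear speed of pail below 0.03 m/s); the robot touches nothing.
It fails at once if the bowl is moved more than 30 mm (distance of bowl from where it was at the start of the episode above 0.03 m).
It fails at once if the tape is moved more than 30 mm (distance of tape from where it was at the start of the episode above 0.03 m).
It fails at once if the soap is moved more than 30 mm (distance of soap from where it was at the start of the episode above 0.03 m).
It fails at once if the spray is moved more than 30 mm (distance of spray from where it was at the start of the episode above 0.03 m).
Of core1, core2, core3, core4, core5 only 2 to 4 are there at a start; the rules pass over those that are not, and their reading is None.
At some moment in a run one of core1, core2, core3, core4, core5 may be knocked a few centimetres aside while the robot is not near it.
It also fails if it takes over 210 s, if anything falls off the work surface, if the arm or the gripper's body presses on something with over 40 N, if the wrist force passes 120 N, or if a joint passes its speed limit or range.

ROBOT

A 6-joint arm with a two-finger parallel gripper is mounted at the origin on the work surface. World frame = base frame: x ahead of the robot, y to its left, z up, the work surface at z = 0. Lengths are in m, angles in rad, forces in N, time in s.
With the tool pointing down it reaches from about 0.4 to 0.825 m from the base axis. Payload 7 kg.
Tool frame: the origin (TCP) lies at the very end of the fingers, on their centre line; the grasp point (between the pads) lies 19 mm behind it; z points along the fingers, y is the direction in which the jaws open and shut (so a half turn about z gives the same grasp; the last joint's range is limited). The gripper opens to 88 mm and grips with 3 to 60 N. Pads are 19 mm wide; open, the fingers measure 130 mm over their backs; the gripper's body (78 mm by 193 mm) begins 47 mm behind the grasp point.
Start: joints at [-0.871, 0.359, 0.012, 0, -1.224, -0.288], TCP at [0.27, -0.619, 0.227] pointing down, gripper open.
Joint ranges: [-3.07, 3.07], [-1.43, 2.12], [-1.02, 1.25], [-3.03, 1.67], [-3.05, -0], [-3.03, 3.03]. Speed limits (rad/s): [2.39, 2.39, 3.01, 3.14, 3.14, 3.14].

INTERFACE

Orientations are given as a 3x3 rotation matrix whose columns are the frame's x, y, z axes.
In Python, from rig import state, vision, job gives the robot as it stands. The module is installed in compiled form; this text tells all that it offers.
- The arm moves only by the tool arm_command, never from a script. Its argument "steps" is a list of rows, each a list of 7 numbers: the turn, a rotation vector about the tool's x, y, z in rad, then the shift along the tool's x, y, z in m, then the closure, from 0 (fully open) to 1 (shut). In form: [[wx, wy, wz, tx, ty, tz, claw], ...]. A call has 1 to 5 rows; each row is the pose to reach, as a shift and turn from the pose measured when the call began, along the tool's axes at that moment; what a row does not reach only later rows make up. A row lasts 1/8 s, in which the tool goes at most 62.5 mm and 10.7 degrees, less where a joint would pass 70% of its speed; a pose out of reach is approached as far as the arm can. A call with a gripper value outside its range is refused whole. The fingers move at their own pace and stop on an object; "force" is the grip in N (left out, the last holds). Time passes only in rows, so rows that repeat a pose let the fingers close. It gives the time, the measured TCP pose, the force and the opening at its end, in the units of the state.
- state(): the state, without advancing time (a new reading comes with each control period).
- vision.read_camera(name): name is "scene" or "top" or "wrist"; returns a dict with "color" (384x512x3 uint8, red, green, blue), "depth" (384x512 float32, m along the optical axis (not along the pixel's ray), 0 where there is no reading), "intrinsics" (3x3 intrinsics, pixels), "xyz" and "rotation" of the camera in the world. Camera axes: x right, y up, looking along -z (the intrinsics and any distortion apply to the point x, -y, -z); pixel columns grow to the right and rows downward; lengths in m; the calibration is good to about 2 mm. The wrist camera is an equidistant fisheye: a pixel r from the principal point sees the ray r / f radians off the axis. A picture is of the moment at which its call begins.
- job.finish_job(): hands the job in, once; it reports no verdict.
The state is a dict: "time_s": time; "q": joint angles; "joint_vel": joint speeds; "effort": joint torques, N m; "tool_pos": TCP position; "eef_rot": TCP orientation; "contact_force": force on the tool from outside, world axes, zero at the start; "wrist_torque": the same for the moment, N m; "width": finger opening in m.
Only numpy, scipy, OpenCV 4.12 (cv2) and the standard library are available. Lean on these libraries where they do the work, as an engineer would, in place of code of your own. Each camera call takes 0.05 s, during which the arm holds its last target. There are 200 camera calls.

## Working session

There is one attempt and no reset: what is moved stays moved. The work goes in short steps, Python scripts to look and compute and a tool call to move; the robot and the scene stay as the last step left them, time stands still between calls to the robot, and variables do not carry over. Pictures are saved under pics/ and viewed, about 12 in all and at most 16, crops included, and the job is handed in when it is done.

Besides the shell and the picture viewer there is one more tool, called after "Request:" as name([rows], argument=value, ...), one row to a line, values as JSON. arm_command: Moves the arm, as the interface text tells. Its arguments: {"type":"object","properties":{"steps":{"type":"array"},"force":{"type":"number"}},"required":["steps"]}

```bash
mkdir -p pics; cat > h.py <<'E'
import numpy as np,cv2
from rig import state,vision,job
def cam(n,save=None):
    c=vision.read_camera(n)
    if save: cv2.imwrite('pics/'+save,cv2.cvtColor(c['color'],cv2.COLOR_RGB2BGR))
    np.savez('last_'+n+'.npz',**{k:np.array(v) for k,v in c.items()})
    return c
def load(n): return dict(np.load('last_'+n+'.npz'))
def cloud(c):
    K=c['intrinsics'];d=c['depth'];v,u=np.mgrid[:d.shape[0],:d.shape[1]]
    P=np.stack([(u-K[0,2])/K[0,0]*d,-(v-K[1,2])/K[1,1]*d,-d],-1)
    W=P@np.array(c['rotation']).T+np.array(c['xyz']);W[d==0]=np.nan
    return W
def tool(p,s=None):
    s=s or state();return np.array(s['eef_rot']).T@(np.array(p)-np.array(s['tool_pos']))
def turn(R,s=None):
    from scipy.spatial.transform import Rotation as Ro
    s=s or state();return Ro.from_matrix(np.array(s['eef_rot']).T@np.array(R)).as_rotvec()
E
python3 - <<'E'
from h import *
np.set_printoptions(precision=3,suppress=True)
a=cam('scene','s0.png');b=cam('top','t0.png')
im=np.hstack([cv2.imread('pics/s0.png'),cv2.imread('pics/t0.png')]);
for c in(a,b):print(c['xyz'],c['rotation'],c['intrinsics'])
s=state();print(s['eef_rot'],s['tool_pos'],s['width'])
E
```

```text
[ 0.903 -0.415  1.054] [[ 0.811 -0.505  0.294]
 [ 0.584  0.694 -0.421]
 [ 0.009  0.513  0.858]] [[392.327   0.    256.143]
 [  0.    392.327 191.759]
 [  0.      0.      1.   ]]
[0.43  0.038 1.14 ] [[ 0.027  0.99  -0.136]
 [-1.     0.027 -0.001]
 [ 0.003  0.136  0.991]] [[353.758   0.    260.289]
 [  0.    353.758 188.043]
 [  0.      0.      1.   ]]
[[-0.916 -0.4   -0.001]
 [-0.4    0.916  0.001]
 [ 0.     0.001 -1.   ]] [ 0.27  -0.618  0.226] 0.08777859885272399
```

View pics/s0.png

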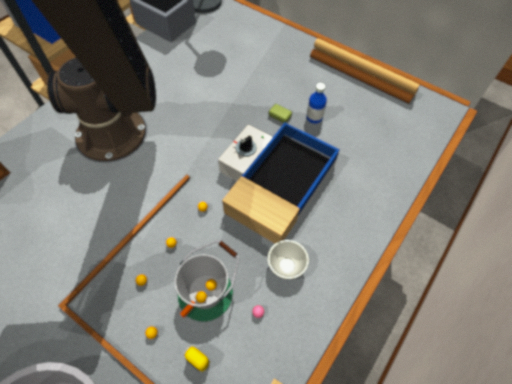

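View pics/t0.png

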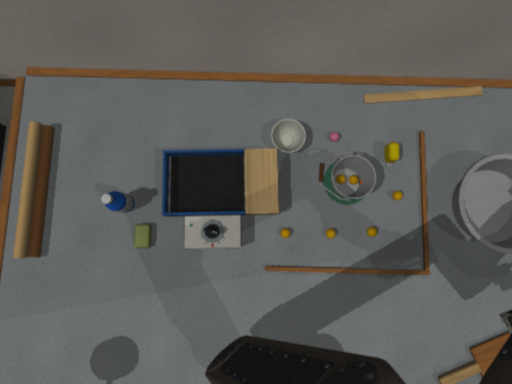

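The scene camera shows the robot at top left, the shaker in the centre with its step nearest at (262,208), the pail at (203,280), the bail grip at (228,248) and the lug at (186,310). In the top view the four yellow balls are at (285,233), (331,233), (372,231) and (398,196). The pink ball at (335,136) and the yellow tape at (393,152) don't match the description.

```bash
python3 - <<'E'
from h import *
np.set_printoptions(precision=3,suppress=True)
for n in('top','scene'):
    c=load(n);W=cloud(c);hsv=cv2.cvtColor(c['color'],cv2.COLOR_RGB2HSV)
    def comps(lo,hi,name,zmin=-.01,zmax=.3):
        m=cv2.inRange(hsv,lo,hi);k,l,st,ce=cv2.connectedComponentsWithStats(m)
        for i in range(1,k):
            if st[i,4]<8: continue
            P=W[l==i];P=P[~np.isnan(P[:,0])]
            if not len(P):continue
            if abs(P[:,1]).max()>1 or P[:,0].max()>1:continue
            print(n,name,ce[i].round(),st[i,4],'med',np.median(P,0),'min',P.min(0),'max',P.max(0))
    comps((18,150,110),(32,255,255),'yellow')
    comps((5,170,90),(14,255,255),'orange')
    comps((105,150,60),(125,255,255),'blue')
    comps((50,80,30),(85,255,200),'green')
    comps((140,60,120),(178,255,255),'pink')
    comps((0,150,120),(4,255,255),'red')
c=load('top');W=cloud(c)
for nm,(u,v) in dict(gripA=(321,165),gripB=(321,180),grip=(321,172),stepTL=(248,152),stepTR=(275,151),stepBL=(248,211),stepBR=(275,211),step=(262,181),dial=(212,232),box=(195,240),bowl=(288,135),trayf=(205,181),soap=(142,236)).items(): print(nm,W[v,u])
for n,(u,v,r) in dict(top=(350,175,50),scene=(203,280,55)).items():
    c=load(n);cv2.imwrite(f'pics/z_{n}.png',cv2.cvtColor(cv2.resize(c['color'][v-r:v+r,u-r:u+r],(400,400),interpolation=cv2.INTER_CUBIC),cv2.COLOR_RGB2BGR))
cv2.imwrite('pics/z.png',np.hstack([cv2.imread('pics/z_top.png'),cv2.imread('pics/z_scene.png')]))
E
```

```text
top yellow [394. 151.] 164 med [ 0.707 -0.376  0.057] min [ 0.681 -0.392  0.046] max [ 0.735 -0.363  0.063]
top yellow [342. 178.] 25 med [ 0.62  -0.219  0.037] min [ 0.61  -0.225  0.033] max [ 0.631 -0.212  0.04 ]
top yellow [353. 179.] 56 med [ 0.617 -0.253  0.035] min [ 0.606 -0.266  0.025] max [ 0.629 -0.242  0.043]
top yellow [397. 195.] 62 med [ 0.572 -0.395  0.027] min [ 0.559 -0.411  0.018] max [ 0.585 -0.384  0.034]
top yellow [285. 233.] 57 med [ 0.443 -0.042  0.028] min [ 0.431 -0.051  0.018] max [ 0.456 -0.03   0.034]
top yellow [371. 232.] 55 med [ 0.454 -0.311  0.028] min [ 0.444 -0.324  0.016] max [ 0.466 -0.302  0.034]
top yellow [330. 234.] 60 med [ 0.446 -0.182  0.028] min [ 0.435 -0.195  0.019] max [ 0.456 -0.171  0.034]
top blue [193. 184.] 559 med [0.565 0.253 0.079] min [0.487 0.089 0.027] max [0.692 0.339 0.085]
top blue [117. 201.] 229 med [0.52  0.458 0.103] min [0.498 0.443 0.081] max [0.55  0.489 0.13 ]
top green [328. 178.] 150 med [ 0.622 -0.181  0.003] min [ 0.573 -0.209 -0.003] max [ 0.673 -0.167  0.008]
top green [342. 200.] 101 med [ 0.552 -0.225  0.0
[... 2492 characters left out ...]
[ 0.658 -0.175  0.006]
scene green [211. 310.] 514 med [ 0.665 -0.27   0.003] min [ 0.619 -0.312 -0.003] max [ 0.689 -0.192  0.104]
scene green [181. 303.] 37 med [ 0.585 -0.297  0.002] min [ 0.571 -0.306 -0.001] max [ 0.594 -0.291  0.006]
scene pink [258. 311.] 130 med [ 0.764 -0.2    0.025] min [ 0.745 -0.212 -0.004] max [ 0.779 -0.184  0.034]
gripA [ 0.643 -0.137  0.122]
gripB [ 0.597 -0.136  0.127]
grip [ 0.621 -0.137  0.126]
stepTL [0.686 0.08  0.078]
stepTR [ 0.692 -0.003  0.078]
stepBL [0.505 0.074 0.08 ]
stepBR [ 0.507 -0.007  0.078]
step [0.598 0.034 0.077]
dial [0.439 0.174 0.114]
box [0.415 0.23  0.069]
bowl [ 0.765 -0.048  0.005]
trayf [0.6   0.215 0.029]
soap [0.422 0.403 0.028]
```

View pics/z.png

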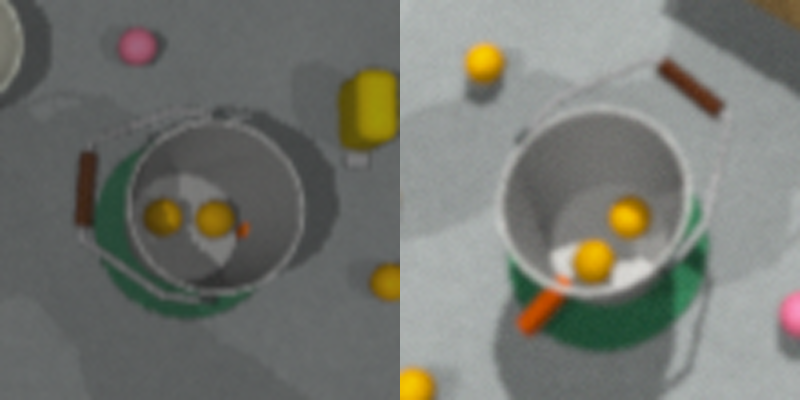

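Request:
arm_command([
  [0,0,0.411,-0.366,0.08,0.07,0.2],
  [0,0,0.411,-0.366,0.08,0.07,0.2],
  [0,0,0.411,-0.366,0.08,0.07,0.2],
  [0,0,0.411,-0.366,0.08,0.07,0.2],
  [0,0,0.411,-0.366,0.08,0.07,0.2],
], force=12)

```text
time_s: 0.72
tool_pos: [0.5173, -0.4385, 0.1685]
eef_rot: [[-1.0, -0.001, -0.001], [-0.001, 1.0, 0.002], [0.001, 0.002, -1.0]]
contact_force: [-0.3, -0.6, -0.0]
width: 0.07
```

```bash
python3 - <<'E'
from h import *
np.set_printoptions(precision=4,suppress=True)
s=state();print(s['tool_pos'],np.array(s['eef_rot']),np.array(s['q']))
print(tool([.573,-.398,.1]),turn([[-1,0,0],[0,1,0],[0,0,-1]]))
# rim fit from both views
from scipy.optimize import least_squares
P=[]
for n in('top','scene'):
    W=cloud(load(n)).reshape(-1,3);m=(W[:,2]>.098)&(W[:,2]<.113)&(np.hypot(W[:,0]-.617,W[:,1]+.237)<.075);Q=W[m]
    f=least_squares(lambda p:np.hypot(Q[:,0]-p[0],Q[:,1]-p[1])-.064,[.617,-.237],loss='soft_l1',f_scale=.003);print(n,len(Q),f.x,Q[:,2].mean())
    W=cloud(load(n)).reshape(-1,3);m=(W[:,2]>.073)&(W[:,2]<.083)&(W[:,1]<.085)&(W[:,1]>-.03)&(W[:,0]>.48)&(W[:,0]<.72);S=W[m]
    print('step',n,cv2.minAreaRect((S[:,:2]*1000).astype(np.float32)))
    m=(W[:,2]>.073)&(W[:,2]<.083)&(W[:,1]<.36)&(W[:,1]>-.03)&(W[:,0]>.47)&(W[:,0]<.72);S=W[m]
    print('shaker',n,cv2.minAreaRect((S[:,:2]*1000).astype(np.float32)))
    m=(W[:,2]>.075)&(W[:,2]<.13)&(W[:,1]<.24)&(W[:,1]>.12)&(W[:,0]>.38)&(W[:,0]<.48);S=W[m];print('dial',len(S),S.mean(0),S.min(0),S.max(0));S=S[S[:,2]>.1];print('bar',len(S),cv2.minAreaRect((S[:,:2]*1000).astype(np.float32)))
    m=(W[:,2]>.055)&(W[:,2]<.072)&(W[:,1]<.32)&(W[:,1]>.08)&(W[:,0]>.36)&(W[:,0]<.487);S=W[m];print('box',cv2.minAreaRect((S[:,:2]*1000).astype(np.float32)))
E
```

```text
[ 0.5173 -0.4385  0.1685] [[-1.     -0.0006 -0.0011]
 [-0.0006  1.      0.0015]
 [ 0.0011  0.0015 -1.    ]] [-0.4169  0.4026 -0.0567 -0.0011 -1.1131 -1.1528]
[-0.0558  0.0403  0.0685] [ 0.0015 -0.0011  0.0006]
top 274 [ 0.6129 -0.2352] 0.1057566249043556
step top ((598.750244140625, 35.84002685546875), (197.52362060546875, 99.89632415771484), 1.5495548248291016)
shaker top ((583.264404296875, 161.3471221923828), (221.0762939453125, 350.986083984375), 2.0467069149017334)
dial 280 [0.4408 0.1781 0.0883] [0.41   0.1465 0.075 ] [0.4726 0.2257 0.1181]
bar 71 ((441.92144775390625, 179.02500915527344), (41.17892074584961, 13.54140853881836), 76.02466583251953)
box ((440.1229553222656, 178.11203002929688), (95.64788055419922, 169.88706970214844), 1.4550800323486328)
scene 398 [ 0.617  -0.2352] 0.10553198505497856
step scene ((601.8154296875, 37.91563415527344), (201.01283264160156, 101.47051239013672), 2.6254451274871826)
shaker scene ((583.2720336914062, 162.9637451171875), (226.5726318359375, 353.0045471191406), 2.6309266090393066)
dial 224 [0.4511 0.1768 0.0914] [0.4143 0.1488 0.075 ] [0.4775 0.21   0.115 ]
bar 73 ((445.5084228515625, 179.85830688476562), (40.87737274169922, 16.209983825683594), 75.73228454589844)
box ((440.3118896484375, 180.45382690429688), (93.95354461669922, 173.0598602294922), 0.30426225066185)
```

Request:
arm_command([
  [0.001,-0.001,0,-0.056,0.04,0.06,0.2],
  [0.001,-0.001,0,-0.056,0.04,0.12,0.2],
  [0.001,-0.001,0,-0.056,0.04,0.165,0.2],
  [0.001,-0.001,0,-0.056,0.04,0.165,0.2],
  [0.001,-0.001,0,-0.056,0.04,0.165,0.2],
])

```text
time_s: 1.35
tool_pos: [0.5727, -0.3978, 0.0026]
eef_rot: [[-1.0, -0.001, -0.002], [-0.001, 1.0, 0.001], [0.002, 0.001, -1.0]]
contact_force: [-1.1, -0.2, 0.5]
width: 0.0701
```

Request:
arm_command([
  [0,0,0,0,0,0,1],
  [0,0,0,0,0,0,1],
  [0,0,0,0,0,0,1],
  [0,0,0,0,0,0,1],
  [0,0,0,0,0,0,1],
])

```text
time_s: 1.98
tool_pos: [0.5727, -0.3979, 0.0027]
eef_rot: [[-1.0, -0.001, -0.002], [-0.001, 1.0, 0.001], [0.002, 0.001, -1.0]]
contact_force: [0.1, -0.3, 0.4]
width: 0.0309
```

Request:
arm_command([
  [0,0,0,0,0,-0.06,1],
  [0,0,0,0,0,-0.12,1],
  [0,0,0,0,0,-0.17,1],
  [0,0,0,-0.015,0.055,-0.19,1],
  [0,0,0,-0.042,0.11,-0.19,1],
])

```text
time_s: 2.6
tool_pos: [0.6156, -0.2879, 0.1959]
eef_rot: [[-1.0, 0.001, 0.003], [0.001, 1.0, 0.0], [-0.003, 0.0, -1.0]]
contact_force: [1.2, 0.3, -0.4]
width: 0.031
```

Request:
arm_command([
  [0,0,0,0,0.053,0,1],
  [0,0,0,0,0.053,0,1],
  [0,0,0,0,0.053,0.055,1],
  [0,0,0,0,0.053,0.11,1],
  [0,0,0,0,0.053,0.11,1],
])

```text
time_s: 3.22
tool_pos: [0.6126, -0.2349, 0.0816]
eef_rot: [[-1.0, 0.002, -0.006], [0.002, 1.0, 0.002], [0.006, 0.002, -1.0]]
contact_force: [-0.4, 0.0, 0.0]
width: 0.031
```

Request:
arm_command([
  [0,0,0,0,0,0,0.43],
  [0,0,0,0,0,0,0.43],
  [0,0,0,0,0,0,0.43],
  [0,0,0,0,0,-0.06,0.43],
  [0,0,0,0,0,-0.11,0.43],
])

```text
time_s: 3.85
tool_pos: [0.6136, -0.2353, 0.1945]
eef_rot: [[-1.0, 0.002, -0.004], [0.002, 1.0, 0.001], [0.004, 0.001, -1.0]]
contact_force: [1.6, 0.7, 0.8]
width: 0.0499
```

Request:
arm_command([
  [0,0,0,0.05,-0.03,0,0.2],
  [0,0,0,0.1,-0.06,0,0.2],
  [0,0,0,0.158,-0.079,0.04,0.2],
  [0,0,0,0.158,-0.079,0.09,0.2],
  [0,0,0,0.158,-0.079,0.09,0.2],
])

```text
time_s: 4.47
tool_pos: [0.452, -0.3134, 0.1034]
eef_rot: [[-1.0, 0.004, -0.01], [0.004, 1.0, 0.003], [0.01, 0.003, -1.0]]
contact_force: [0.5, 0.3, 0.2]
width: 0.0702
```

```bash
cat >> h.py <<'E'
def balls():
    for n in('top','scene'):
        c=cam(n);W=cloud(c);hsv=cv2.cvtColor(c['color'],cv2.COLOR_RGB2HSV)
        k,l,st,ce=cv2.connectedComponentsWithStats(cv2.inRange(hsv,(18,150,110),(32,255,255)))
        for i in range(1,k):
            if 8<=st[i,4]<160:
                P=W[l==i];P=P[~np.isnan(P[:,0])]
                if len(P): print(n,ce[i].round(),st[i,4],((P.min(0)+P.max(0))/2).round(3),P[:,2].max().round(3))
E
python3 - <<'E'
from h import *
balls()
s=state();print(s['tool_pos'],turn([[-1,0,0],[0,1,0],[0,0,-1]]).round(4))
E
```

```text
top [285. 233.] 63 [ 0.443 -0.042  0.026] 0.033
scene [202. 206.] 69 [ 0.448 -0.044  0.023] 0.033
scene [171. 242.] 82 [ 0.451 -0.188  0.023] 0.033
scene [141. 280.] 104 [ 0.455 -0.315  0.014] 0.033
scene [212. 282.] 92 [ 0.623 -0.211  0.026] 0.041
scene [196. 283.] 96 [ 0.587 -0.238  0.026] 0.042
scene [199. 298.] 92 [ 0.622 -0.264  0.024] 0.04
[ 0.45645838 -0.31442754  0.1070767 ] [-0.0004 -0.0031 -0.0013]
```

Ball 4 is in the pail and the other three haven't moved, so I descend on ball 3.

Request:
arm_command([
  [0,-0.003,0,0,0,0.06,0.2],
  [0,-0.003,0,0,0,0.104,0.2],
  [0,-0.003,0,0,0,0.104,0.2],
  [0,-0.003,0,0,0,0.104,1],
  [0,-0.003,0,0,0,0.104,1],
])

```text
time_s: 5.2
tool_pos: [0.4576, -0.3147, 0.0048]
eef_rot: [[-1.0, 0.001, 0.002], [0.001, 1.0, -0.001], [-0.002, -0.001, -1.0]]
contact_force: [-0.7, 0.9, 1.0]
width: 0.0554
```

Request:
arm_command([
  [0,0,0,0,0,0,1],
  [0,0,0,0,0,0,1],
  [0,0,0,0,0,-0.06,1],
  [0,0,0,0,0,-0.12,1],
  [0,0,0,0,0,-0.18,1],
])

```text
time_s: 5.82
tool_pos: [0.4567, -0.3144, 0.187]
eef_rot: [[-1.0, 0.001, 0.003], [0.001, 1.0, -0.001], [-0.003, -0.001, -1.0]]
contact_force: [0.5, 0.1, -0.7]
width: 0.0061
```

Request:
arm_command([
  [0,0,0,-0.04,0.02,-0.015,1],
  [0,0,0,-0.09,0.05,-0.015,1],
  [0,0,0,-0.13,0.078,-0.015,1],
  [0,0,0,-0.158,0.078,-0.015,1],
  [0,0,0,-0.158,0.078,-0.015,1],
])

```text
time_s: 6.45
tool_pos: [0.616, -0.2359, 0.2014]
eef_rot: [[-1.0, -0.0, 0.002], [-0.0, 1.0, -0.001], [-0.002, -0.001, -1.0]]
contact_force: [-0.8, -0.9, -0.5]
width: 0.0005
```

Ball 3 was missed: the fingers close at about 60 mm/s and I lifted too soon. I'll look again.

Request:
arm_command([
  [0,0,0,0.08,-0.04,0,0.4],
  [0,0,0,0.1,-0.02,0,0.4],
  [0,0,0,0.15,0.0,0,0.4],
  [0,0,0,0.169,0.045,0,0.4],
  [0,0,0,0.169,0.05,0.04,0.4],
])

```text
time_s: 7.08
tool_pos: [0.4469, -0.1851, 0.1641]
eef_rot: [[-1.0, -0.001, 0.01], [-0.001, 1.0, -0.001], [-0.01, -0.001, -1.0]]
contact_force: [0.4, -0.6, -0.5]
width: 0.0451
```

```bash
python3 - <<'E'
from h import *
balls()
s=state();print(s['tool_pos'],turn([[-1,0,0],[0,1,0],[0,0,-1]]).round(4))
E
```

```text
top [340. 179.] 32 [ 0.618 -0.211  0.037] 0.042
scene [202. 206.] 70 [ 0.448 -0.044  0.02 ] 0.032
scene [171. 242.] 82 [ 0.451 -0.187  0.02 ] 0.033
scene [212. 282.] 93 [ 0.623 -0.211  0.025] 0.041
scene [135. 283.] 97 [ 0.453 -0.331  0.016] 0.033
scene [196. 283.] 94 [ 0.588 -0.238  0.024] 0.041
scene [200. 298.] 95 [ 0.621 -0.263  0.023] 0.041
[ 0.44358286 -0.18518832  0.15882692] [ 0.     -0.0028  0.0002]
```

Request:
arm_command([
  [0,-0.003,0,-0.004,0,0.06,0.35],
  [0,-0.003,0,-0.004,0,0.12,0.35],
  [0,-0.003,0,-0.004,0,0.156,0.35],
  [0,-0.003,0,-0.004,0,0.156,0.35],
  [0,-0.003,0,-0.004,0,0.156,1],
])

```text
time_s: 7.8
tool_pos: [0.4475, -0.1858, 0.0032]
eef_rot: [[-1.0, 0.0, -0.0], [0.0, 1.0, -0.0], [0.0, -0.0, -1.0]]
contact_force: [0.1, 0.3, 0.5]
width: 0.0515
```

Request:
arm_command([
  [0,0,0,0,0,0,1],
  [0,0,0,0,0,0,1],
  [0,0,0,0,0,0,1],
  [0,0,0,0,0,0,1],
  [0,0,0,0,0,-0.05,1],
])

```text
time_s: 8.43
tool_pos: [0.4447, -0.1856, 0.0509]
eef_rot: [[-1.0, 0.001, -0.008], [0.001, 1.0, 0.0], [0.008, 0.0, -1.0]]
contact_force: [1.8, 0.7, 0.2]
width: 0.031
```

Request:
arm_command([
  [0,0,0,0,0,-0.06,1],
  [0,0,0,0,0,-0.12,1],
  [0,0,0,-0.05,-0.01,-0.15,1],
  [0,0,0,-0.11,-0.03,-0.15,1],
  [0,0,0,-0.168,-0.05,-0.15,1],
])

```text
time_s: 9.05
tool_pos: [0.6157, -0.2361, 0.2004]
eef_rot: [[-1.0, 0.0, -0.006], [0.0, 1.0, 0.0], [0.006, 0.0, -1.0]]
contact_force: [0.9, 0.1, 1.3]
width: 0.031
```

Request:
arm_command([
  [0,0,0,0,0,0.06,1],
  [0,0,0,0,0,0.115,1],
  [0,0,0,0,0,0.115,0.4],
  [0,0,0,0,0,0.115,0.4],
  [0,0,0,0,0,0.115,0.4],
])

```text
time_s: 9.68
tool_pos: [0.6167, -0.2362, 0.0886]
eef_rot: [[-1.0, -0.0, -0.002], [-0.0, 1.0, -0.0], [0.002, -0.0, -1.0]]
contact_force: [-0.3, 0.3, 0.2]
width: 0.0513
```

Request:
arm_command([
  [0,0,0,0,0,-0.06,0.4],
  [0,0,0,0,0,-0.11,0.35],
  [0,0,0,0.05,-0.03,-0.11,0.35],
  [0,0,0,0.11,-0.06,-0.11,0.35],
  [0,0,0,0.165,-0.095,-0.09,0.35],
])

```text
time_s: 10.3
tool_pos: [0.46, -0.3272, 0.1856]
eef_rot: [[-1.0, -0.001, 0.005], [-0.001, 1.0, -0.003], [-0.005, -0.003, -1.0]]
contact_force: [-0.0, -1.7, -0.6]
width: 0.0568
```

```bash
python3 - <<'E'
from h import *
balls()
s=state();print(s['tool_pos'],turn([[-1,0,0],[0,1,0],[0,0,-1]]).round(4))
E
```

```text
top [285. 233.] 63 [ 0.443 -0.042  0.026] 0.035
scene [202. 206.] 71 [ 0.447 -0.045  0.021] 0.034
scene [135. 283.] 99 [ 0.453 -0.331  0.023] 0.033
scene [196. 283.] 96 [ 0.589 -0.238  0.031] 0.04
scene [201. 299.] 83 [ 0.627 -0.264  0.035] 0.042
[ 0.45550514 -0.3274324   0.18305468] [-0.0001 -0.0006 -0.0033]
```

Request:
arm_command([
  [0,0,-0.003,0.005,-0.003,0.06,0.35],
  [0,0,-0.003,0.005,-0.003,0.12,0.35],
  [0,0,-0.003,0.005,-0.003,0.18,0.35],
  [0,0,-0.003,0.005,-0.003,0.18,0.35],
  [0,0,-0.003,0.005,-0.003,0.18,1],
])

```text
time_s: 11.02
tool_pos: [0.4517, -0.3307, 0.0045]
eef_rot: [[-1.0, -0.0, 0.002], [-0.0, 1.0, -0.001], [-0.002, -0.001, -1.0]]
contact_force: [-0.7, -0.1, 0.2]
width: 0.0516
```

Request:
arm_command([
  [0,0,0,0,0,0,1],
  [0,0,0,0,0,0,1],
  [0,0,0,0,0,0,1],
  [0,0,0,0,0,0,1],
  [0,0,0,0,0,-0.05,1],
])

```text
time_s: 11.65
tool_pos: [0.449, -0.3296, 0.0518]
eef_rot: [[-1.0, 0.001, -0.006], [0.001, 1.0, 0.002], [0.006, 0.002, -1.0]]
contact_force: [2.2, 0.3, 1.0]
width: 0.0307
```

Request:
arm_command([
  [0,0,0,0,0,-0.06,1],
  [0,0,0,0,0,-0.12,1],
  [0,0,0,-0.05,0.02,-0.15,1],
  [0,0,0,-0.11,0.06,-0.15,1],
  [0,0,0,-0.165,0.095,-0.15,1],
])

```text
time_s: 12.28
tool_pos: [0.6057, -0.2407, 0.2018]
eef_rot: [[-1.0, 0.001, -0.005], [0.001, 1.0, 0.002], [0.005, 0.002, -1.0]]
contact_force: [0.1, -1.1, -0.8]
width: 0.031
```

Request:
arm_command([
  [0,0,0,-0.008,0.004,0.05,1],
  [0,0,0,-0.008,0.004,0.11,1],
  [0,0,0,-0.008,0.004,0.112,0.4],
  [0,0,0,-0.008,0.004,0.112,0.4],
  [0,0,0,-0.008,0.004,0.112,0.4],
])

```text
time_s: 12.9
tool_pos: [0.6149, -0.2371, 0.0929]
eef_rot: [[-1.0, 0.001, -0.0], [0.001, 1.0, 0.001], [0.0, 0.001, -1.0]]
contact_force: [-0.9, 0.7, 0.4]
width: 0.051
```

Request:
arm_command([
  [0,0,0,0,0,-0.06,0.4],
  [0,0,0,0,0,-0.12,0.35],
  [0,0,0,0.04,0.04,-0.12,0.35],
  [0,0,0,0.08,0.085,-0.12,0.35],
  [0,0,0,0.12,0.13,-0.12,0.35],
])

```text
time_s: 13.52
tool_pos: [0.4945, -0.1064, 0.2154]
eef_rot: [[-1.0, 0.002, 0.004], [0.002, 1.0, 0.002], [-0.004, 0.002, -1.0]]
contact_force: [-0.2, 0.6, 1.0]
width: 0.057
```

Request:
arm_command([
  [0,0,0,0.045,0.06,0,0.35],
  [0,0,0,0.045,0.06,0.05,0.35],
  [0,0,0,0.045,0.06,0.05,0.35],
])

```text
time_s: 13.9
tool_pos: [0.448, -0.0458, 0.1654]
eef_rot: [[-1.0, 0.001, 0.003], [0.001, 1.0, 0.002], [-0.003, 0.002, -1.0]]
contact_force: [0.4, -0.9, 1.0]
width: 0.0568
```

```bash
python3 - <<'E'
from h import *
balls()
s=state();print(s['tool_pos'],turn([[-1,0,0],[0,1,0],[0,0,-1]]).round(4))
E
```

```text
scene [202. 206.] 71 [ 0.448 -0.045  0.021] 0.033
[ 0.45121633 -0.04636352  0.16756396] [ 0.0015  0.007  -0.0016]
```

Request:
arm_command([
  [0,0.007,0,0.005,0.002,0.06,0.35],
  [0,0.007,0,0.005,0.002,0.12,0.35],
  [0,0.007,0,0.005,0.002,0.164,0.35],
  [0,0.007,0,0.005,0.002,0.164,0.35],
  [0,0.007,0,0.005,0.002,0.164,1],
])

```text
time_s: 14.62
tool_pos: [0.4494, -0.0444, 0.0044]
eef_rot: [[-1.0, 0.003, 0.001], [0.003, 1.0, 0.002], [-0.001, 0.002, -1.0]]
contact_force: [0.2, -0.3, -0.0]
width: 0.0513
```

Request:
arm_command([
  [0,0,0,0,0,0,1],
  [0,0,0,0,0,0,1],
  [0,0,0,0,0,0,1],
  [0,0,0,0,0,0,1],
  [0,0,0,0,0,-0.06,1],
])

```text
time_s: 15.25
tool_pos: [0.4461, -0.0453, 0.0614]
eef_rot: [[-1.0, 0.003, -0.009], [0.003, 1.0, -0.001], [0.009, -0.001, -1.0]]
contact_force: [0.7, 0.7, 0.7]
width: 0.0312
```

Request:
arm_command([
  [0,0,0,0,0,-0.06,1],
  [0,0,0,0,0,-0.12,1],
  [0,0,0,-0.02,-0.04,-0.15,1],
  [0,0,0,-0.06,-0.08,-0.15,1],
  [0,0,0,-0.1,-0.12,-0.15,1],
])

```text
time_s: 15.88
tool_pos: [0.548, -0.1664, 0.2114]
eef_rot: [[-1.0, 0.002, -0.007], [0.002, 1.0, -0.001], [0.007, -0.001, -1.0]]
contact_force: [0.2, 1.3, -0.3]
width: 0.0308
```

Request:
arm_command([
  [0,0,0,-0.04,-0.04,0,1],
  [0,0,0,-0.069,-0.072,0,1],
  [0,0,0,-0.069,-0.072,0,1],
])

```text
time_s: 16.25
tool_pos: [0.6174, -0.2405, 0.2087]
eef_rot: [[-1.0, 0.005, -0.01], [0.005, 1.0, -0.001], [0.01, -0.001, -1.0]]
contact_force: [-0.5, -0.2, -0.5]
width: 0.0307
```

Request:
arm_command([
  [0,0,0,0,0.004,0.06,1],
  [0,0,0,0,0.004,0.115,1],
  [0,0,0,0,0.004,0.115,0.4],
  [0,0,0,0,0.004,0.115,0.4],
  [0,0,0,0,0.004,0.115,0.4],
])

```text
time_s: 16.88
tool_pos: [0.618, -0.2366, 0.0968]
eef_rot: [[-1.0, 0.004, -0.006], [0.004, 1.0, -0.001], [0.006, -0.001, -1.0]]
contact_force: [-0.5, -0.1, 1.1]
width: 0.0514
```

Request:
arm_command([
  [0,0,0,0,0,-0.06,0.4],
  [0,0,0,0,0,-0.12,0.4],
  [0,0,0,0,0.05,-0.14,0.6],
  [0,0,0,0,0.11,-0.14,0.6],
  [0,0,0,0,0.17,-0.14,0.6],
])

```text
time_s: 17.5
tool_pos: [0.6199, -0.0649, 0.2397]
eef_rot: [[-1.0, 0.005, -0.001], [0.005, 1.0, -0.001], [0.001, -0.001, -1.0]]
contact_force: [1.6, 0.3, 0.9]
width: 0.0357
```

```bash
python3 - <<'E'
from h import *
np.set_printoptions(precision=4,suppress=True)
balls()
s=state();print(s['tool_pos'],s['q'],turn([[-1,0,0],[0,1,0],[0,0,-1]]).round(4))
im=[]
for n,(u,v,r) in dict(top=(350,175,50),scene=(203,280,55)).items():
    c=load(n);im.append(cv2.cvtColor(cv2.resize(c['color'][v-r:v+r,u-r:u+r],(400,400),interpolation=cv2.INTER_CUBIC),cv2.COLOR_RGB2BGR))
cv2.imwrite('pics/z2.png',np.hstack(im))
c=load('scene');W=cloud(c);hsv=cv2.cvtColor(c['color'],cv2.COLOR_RGB2HSV)
# brown grip near (228,248)
for u,v in [(221,242),(228,248),(235,254)]: print(W[v,u])
E
```

```text
top [338. 178.] 35 [ 0.605 -0.181  0.173] 0.314
top [348. 180.] 43 [ 0.613 -0.238  0.045] 0.052
top [356. 177.] 11 [ 0.623 -0.263  0.037] 0.039
top [341. 187.] 43 [ 0.592 -0.212  0.045] 0.049
top [349. 190.] 10 [ 0.581 -0.241  0.037] 0.04
[ 0.6201 -0.0616  0.2395] [ 0.2137  0.2672 -0.0885 -0.0004 -1.2162 -1.7839] [ 0.0001 -0.0012  0.0004]
[ 0.5999 -0.1343  0.1252]
[ 0.6245 -0.1368  0.125 ]
[ 0.6489 -0.1395  0.1259]
```

View pics/z2.png

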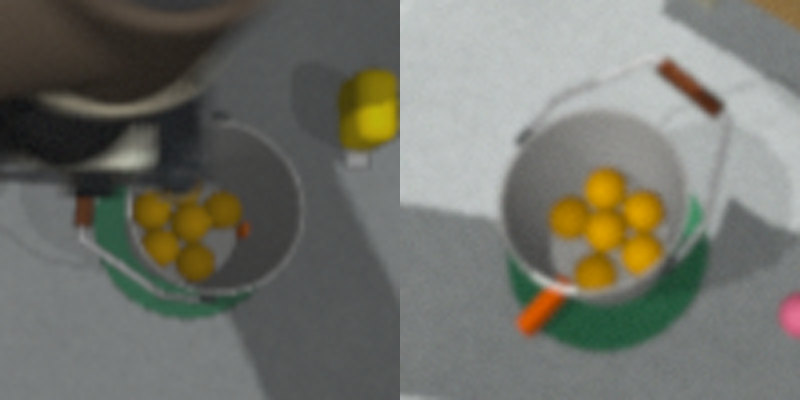

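```bash
cat >> h.py <<'E'
from scipy.spatial.transform import Rotation as Ro
R0=np.array([[-1.,0,0],[0,1,0],[0,0,-1]])
def pose(tilt,yaw): # tilt deg: tool z swings from down toward -Y (about world X), then yaw about Z
    return (Ro.from_euler('z',yaw,degrees=True)*Ro.from_euler('x',-tilt,degrees=True)).as_matrix()@R0
def plan(R,gp,back=0):
    gp=np.array(gp);d=R[:,2];tcp=gp+d*(.019-back)
    print('turn',turn(R).round(3),'shift',tool(tcp).round(4),'tcp',tcp.round(3))
E
python3 - <<'E'
from h import *
R=pose(40,-5.5);plan(R,[.624,-.137,.118],.07);plan(R,[.624,-.137,.118])
E
```

```text
turn [0.698 0.033 0.093] shift [-0.0071 -0.0428  0.0824] tcp [ 0.627 -0.104  0.157]
turn [0.698 0.033 0.093] shift [-0.0028 -0.0876  0.1361] tcp [ 0.623 -0.149  0.103]
```

Request:
arm_command([
  [0.17,0.008,0.023,-0.004,0,0.01,0.5],
  [0.35,0.016,0.046,-0.007,-0.02,0.03,0.5],
  [0.52,0.025,0.07,-0.007,-0.043,0.06,0.5],
  [0.698,0.033,0.093,-0.007,-0.043,0.082,0.5],
  [0.698,0.033,0.093,-0.007,-0.043,0.082,0.5],
])

```text
time_s: 18.23
tool_pos: [0.6263, -0.1039, 0.1552]
eef_rot: [[-0.996, 0.068, -0.064], [0.094, 0.76, -0.644], [0.005, -0.647, -0.763]]
contact_force: [-0.4, 0.2, 1.1]
width: 0.044
```

```bash
python3 - <<'E'
from h import *
R=pose(40,-5.5);plan(R,[.624,-.137,.118]);print(state()['q'],state()['width'])
c=cam('wrist','w1.png')
E
```

```text
turn [-0.005 -0.003  0.005] shift [-0.0011 -0.0011  0.0688] tcp [ 0.623 -0.149  0.103]
[ 0.44331753  0.46564717 -0.4383983   0.64613928 -1.16747484 -2.52032821] 0.043978494177482
```

View pics/w1.png

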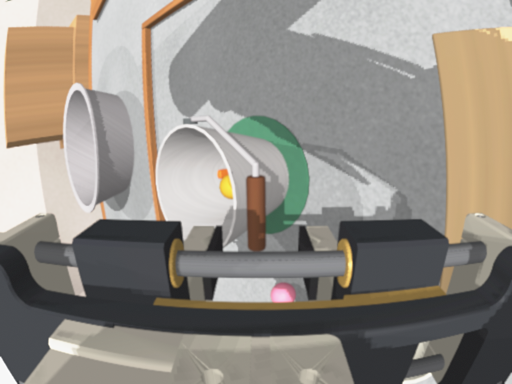

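Request:
arm_command([
  [0,0,0,-0.001,-0.001,0.04,0.5],
  [0,0,0,-0.001,-0.001,0.067,0.5],
  [0,0,0,-0.001,-0.001,0.067,1],
  [0,0,0,-0.001,-0.001,0.067,1],
  [0,0,0,-0.001,-0.001,0.067,1],
], force=30)

```text
time_s: 18.9
tool_pos: [0.625, -0.1471, 0.108]
eef_rot: [[-0.996, 0.073, -0.06], [0.094, 0.763, -0.64], [-0.001, -0.642, -0.766]]
contact_force: [-0.6, -0.1, -0.1]
width: 0.0191
```

Request:
arm_command([
  [0,0,0,0,0,0,1],
  [0,0,0,0,0,0,1],
  [0,0,0,0,0,0,1],
])

```text
time_s: 19.27
tool_pos: [0.6254, -0.1467, 0.1082]
eef_rot: [[-0.996, 0.072, -0.059], [0.093, 0.763, -0.639], [-0.001, -0.642, -0.767]]
contact_force: [-0.4, 0.4, 0.8]
width: 0.0133
```

```bash
python3 - <<'E'
from h import *
s=state();R=np.array(s['eef_rot']);g=np.array(s['tool_pos'])-.019*R[:,2];print('grasp',g,s['width'],s['contact_force'])
yaw=-5.5;p=np.array([.096,.995,0]);C=g.copy()
# hinge below: bail angle from geometry
hz=.103;L=.1;a=np.arccos((g[2]-hz)/L);H=g-L*np.sin(a)*p;H[2]=hz;print('bail',a,'hinge',H)
for b,t in((1.1,30),(.75,20),(.4,10),(0,0)):
    G=H+L*np.sin(b)*p+[0,0,L*np.cos(b)];plan(pose(t,yaw),G)
E
```

```text
grasp [ 0.62649443 -0.13459312  0.12274974] 0.013306950113006373 [-0.35034242  0.3808604   0.77558427]
bail 1.3719919856570844 hinge [ 0.61708352 -0.23213331  0.103     ]
turn [-0.174  0.002  0.001] shift [ 0.     -0.02   -0.0142] tcp [ 0.625 -0.153  0.132]
turn [-0.348  0.002  0.002] shift [ 0.0001 -0.0507 -0.0229] tcp [ 0.623 -0.171  0.158]
turn [-0.523  0.002  0.002] shift [ 0.0001 -0.0823 -0.0201] tcp [ 0.621 -0.197  0.176]
turn [-0.697  0.002  0.002] shift [ 0.0002 -0.1145 -0.003 ] tcp [ 0.617 -0.232  0.184]
```

Grasped, with the width at 13.3 mm on the 14 mm sleeve. Next I swing the bail up along its arc.

Request:
arm_command([
  [-0.17,0,0,0,-0.02,-0.0142,1],
  [-0.26,0,0,0,-0.035,-0.0195,1],
  [-0.35,0,0,0,-0.051,-0.023,1],
  [-0.44,0,0,0,-0.066,-0.0222,1],
  [-0.523,0,0,0,-0.082,-0.02,1],
])

```text
time_s: 19.9
tool_pos: [0.6218, -0.196, 0.1778]
eef_rot: [[-0.996, 0.091, -0.011], [0.092, 0.981, -0.17], [-0.004, -0.17, -0.985]]
contact_force: [0.2, 2.9, 3.7]
width: 0.0131
```

```bash
python3 - <<'E'
from h import *
s=state();R=np.array(s['eef_rot']);g=np.array(s['tool_pos'])-.019*R[:,2];print('grasp',g,s['width'],s['contact_force'])
H=np.array([.617,-.2345,.103]);v=g-H;print(np.linalg.norm(v),np.arctan2(v[1],v[2]))
plan(pose(5,-5.5),H+[0,.02,.098]);plan(pose(0,-5.5),H+[0,0,.1]); plan(pose(0,-5.5),H+[0,0,.13])
E
```

```text
grasp [ 0.6219921  -0.19273241  0.19649664] 0.013127955321882592 [0.18402253 2.88474187 3.65328185]
0.10252353322053637 0.4201297973315126
turn [-0.084  0.005  0.003] shift [ 0.003  -0.021  -0.0008] tcp [ 0.617 -0.216  0.182]
turn [-0.171  0.005  0.004] shift [ 0.0012 -0.0393  0.0005] tcp [ 0.617 -0.234  0.184]
turn [-0.171  0.005  0.004] shift [ 0.0011 -0.0444 -0.0291] tcp [ 0.617 -0.234  0.214]
```

Request:
arm_command([
  [-0.084,0,0,0.002,-0.021,-0.001,1],
  [-0.171,0,0,0.001,-0.039,0.0005,1],
  [-0.171,0,0,0.001,-0.042,-0.015,1],
  [-0.171,0,0,0.001,-0.045,-0.035,1],
  [-0.171,0,0,0.001,-0.05,-0.06,1],
])

```text
time_s: 20.52
tool_pos: [0.6158, -0.2339, 0.2442]
eef_rot: [[-0.996, 0.092, 0.0], [0.092, 0.996, 0.0], [-0.0, 0.0, -1.0]]
contact_force: [0.5, -0.3, -3.9]
width: 0.0129
```

Request:
arm_command([
  [0,0,0,0,0,-0.02,1],
  [0,0,0,0,0,-0.04,1],
  [0,0,0,0,0,-0.06,1],
  [0,0,0,0,0,-0.065,1],
  [0,0,0,0,0,-0.065,1],
])

```text
time_s: 21.15
tool_pos: [0.6155, -0.2333, 0.3083]
eef_rot: [[-0.996, 0.092, -0.001], [0.092, 0.996, 0.001], [0.001, 0.001, -1.0]]
contact_force: [0.2, 0.2, -4.9]
width: 0.013
```

```bash
python3 - <<'E'
from h import *
s=state();R=np.array(s['eef_rot']);g=np.array(s['tool_pos'])-.019*R[:,2];print('grasp',g,s['width'],s['contact_force'],s['q'])
c=cam('scene','s3.png')
cv2.imwrite('pics/s3z.png',cv2.resize(cv2.imread('pics/s3.png')[160:340,100:340],(720,540),interpolation=cv2.INTER_CUBIC))
G=np.array([.600,.036,0])
for dz in(.104,.085):plan(pose(0,2),G+[0,0,.199+dz])
E
```

```text
grasp [ 0.6155453  -0.23329484  0.32728546] 0.013017744994237943 [ 0.16130633  0.16653422 -4.88048599] [-6.70197048e-02  2.95076087e-01  1.04234193e-01 -7.13703725e-04
 -1.38085452e+00 -1.59535514e+00]
turn [ 0.001 -0.002 -0.127] shift [0.0399 0.2668 0.0241] tcp [0.6   0.036 0.284]
turn [ 0.001 -0.002 -0.127] shift [0.0399 0.2668 0.0431] tcp [0.6   0.036 0.265]
```

View pics/s3z.png

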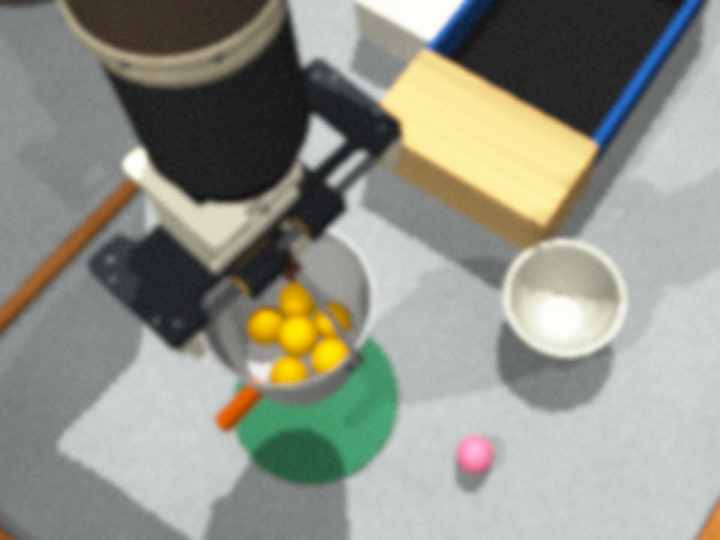

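Request:
arm_command([
  [0,0,-0.02,0.003,0.02,0,1],
  [0,0,-0.04,0.008,0.055,0,1],
  [0,0,-0.06,0.014,0.095,0,1],
  [0,0,-0.08,0.02,0.135,0,1],
  [0,0,-0.1,0.026,0.175,0,1],
])

```text
time_s: 21.82
tool_pos: [0.6047, -0.0546, 0.3071]
eef_rot: [[-1.0, -0.009, -0.003], [-0.009, 1.0, 0.001], [0.003, 0.001, -1.0]]
contact_force: [0.5, 1.3, -4.4]
width: 0.0128
```

Request:
arm_command([
  [0,0,-0.01,0.004,0.035,0,1],
  [0,0,-0.02,0.008,0.065,0,1],
  [0,0,-0.027,0.01,0.085,0,1],
  [0,0,-0.027,0.01,0.092,0,1],
  [0,0,-0.027,0.01,0.092,0,1],
])

```text
time_s: 22.45
tool_pos: [0.5938, 0.0373, 0.307]
eef_rot: [[-0.999, -0.037, -0.003], [-0.037, 0.999, 0.001], [0.003, 0.001, -1.0]]
contact_force: [0.2, -0.1, -4.1]
width: 0.013
```

```bash
python3 - <<'E'
from h import *
plan(pose(0,2),np.array([.600,.036,.199+.083]))
for n in('scene','top'):
    c=cam(n,n+'4.png');W=cloud(c);hsv=cv2.cvtColor(c['color'],cv2.COLOR_RGB2HSV)
    m=cv2.inRange(hsv,(5,170,90),(12,255,255))>0;m&=(np.hypot(W[...,0]-.6,W[...,1]+.03)<.12);P=W[m];print(n,'lug',len(P),P.min(0) if len(P) else 0,P.max(0) if len(P) else 0)
im=cv2.imread('pics/scene4.png')[90:300,130:410];cv2.imwrite('pics/s4z.png',cv2.resize(im,(720,540),interpolation=cv2.INTER_CUBIC))
E
```

```text
turn [ 0.001 -0.003  0.002] shift [-0.0063 -0.0016  0.044 ] tcp [0.6   0.036 0.263]
scene lug 63 [ 0.56211137 -0.05479693  0.023668  ] [ 0.60284249 -0.01262617  0.15284084]
top lug 9 [ 0.55521655 -0.04765616  0.14280922] [0.59781666 0.00271533 0.3794771 ]
```

View pics/s4z.png

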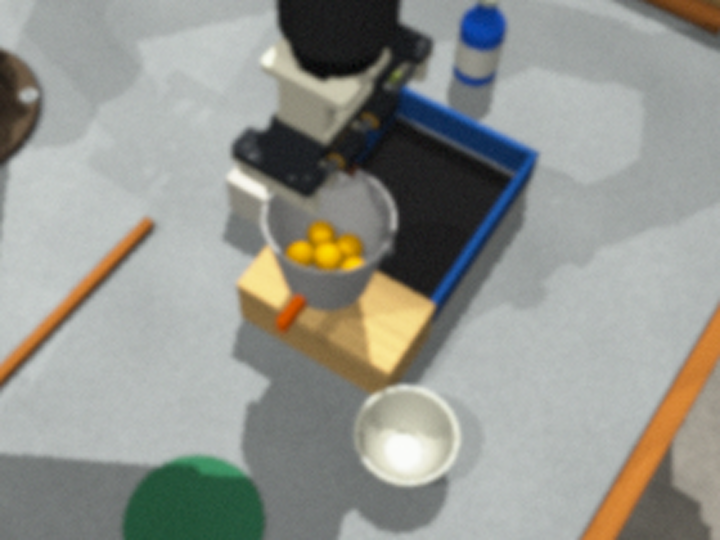

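Request:
arm_command([
  [0,0,0,-0.006,-0.001,0.015,1],
  [0,0,0,-0.006,-0.001,0.03,1],
  [0,0,0,-0.006,-0.001,0.04,1],
  [0,0,0,-0.006,-0.001,0.045,1],
  [0,0,0,-0.006,-0.001,0.048,1],
])

```text
time_s: 23.18
tool_pos: [0.6018, 0.0353, 0.2639]
eef_rot: [[-0.999, -0.037, 0.004], [-0.037, 0.999, -0.0], [-0.004, -0.0, -1.0]]
contact_force: [-5.9, 0.2, 22.8]
width: 0.013
```

Request:
arm_command([
  [0,0,0,0,0,0,1],
  [0,0,0,0,0,0,1],
])

```text
time_s: 23.42
tool_pos: [0.6028, 0.0353, 0.2649]
eef_rot: [[-0.999, -0.037, 0.007], [-0.037, 0.999, 0.0], [-0.007, -0.0, -1.0]]
contact_force: [2.0, 0.4, 1.8]
width: 0.0126
```

Request:
arm_command([
  [0,0,0,0,0,0,0.55],
  [0,0,0,0,0,0,0.55],
  [0,0,0,0,0,0,0.55],
  [0,0,0,0,0,-0.03,0.55],
  [0,0,0,0,0,-0.06,0.55],
])

```text
time_s: 24.05
tool_pos: [0.6022, 0.0352, 0.3252]
eef_rot: [[-0.999, -0.037, 0.006], [-0.037, 0.999, -0.0], [-0.006, -0.001, -1.0]]
contact_force: [0.8, 0.0, 0.6]
width: 0.0392
```

```bash
cat > kin.py <<'E'
from h import *
from scipy.optimize import least_squares
D=[([-.871,.359,.012,0,-1.224,-.288],(.27,-.618,.226)),([-0.4169,0.4026,-0.0567,-0.0011,-1.1131,-1.1528],(.5173,-.4385,.1685)),
([0.2137,0.2672,-0.0885,-0.0004,-1.2162,-1.7839],(.6201,-.0616,.2395)),([.4433,.4656,-.4384,.6461,-1.1675,-2.5203],(.6263,-.1039,.1552)),([-.0670,.2951,.1042,-.0007,-1.3809,-1.5954],(.6155,-.2333,.3083))]
S=state();D.append((list(S['q']),tuple(S['tool_pos'])))
e=lambda a,t:Ro.from_euler(a,t)
def fr(q,p,s4,s6):
    base=e('z',q[0]+p[6]);Rf=base*e('y',q[1]-q[2]);Rt=Rf*e('x',s4*q[3])*e('y',-q[4])*e('x',s6*q[5])
    w=base.apply([p[0]+p[2]*np.sin(q[1]),0,p[1]+p[2]*np.cos(q[1])])+Rf.apply([p[4],0,p[3]])
    return w+Rt.apply([p[5],0,0]),Rt
def fit(s4):
    f=lambda p:np.r_[np.concatenate([fr(q,p,s4,1)[0]-np.array(x) for q,x in D]),.02*(p[:6]-[.1,.4,.4,.0,.4,.25])*.05]
    return least_squares(f,[.1,.4,.4,0,.4,.25,-.287])
F={s:fit(s) for s in(1,-1)};s4=min(F,key=lambda s:F[s].cost);P=F[s4].x
q,R=list(S['q']),Ro.from_matrix(S['eef_rot'])
E
python3 - <<'E'
from kin import *
np.set_printoptions(precision=4,suppress=True)
print(s4,F[s4].cost,F[-s4].cost,P)
# tool const for s6 from current and pose 4 (approx pose(40,-5.5)), pose1
for s6 in(1,-1):
    for qq,RR in((q,R),(D[3][0],Ro.from_matrix([[-0.996,0.068,-0.064],[0.094,0.76,-0.644],[0.005,-0.647,-0.763]])),(D[0][0],Ro.from_matrix([[-.916,-.4,-.001],[-.4,.916,.001],[0,.001,-1]]))):
        print(s6,(fr(qq,P,s4,s6)[1].inv()*RR).as_matrix().round(2).tolist())
print(S['tool_pos'],S['width'],q)
E
```

```text
-1 0.001890502062144974 0.003713714262753814 [ 0.217   0.0663  0.521   0.1158  0.2573  0.3384 -0.2998]
1 [[0.0, -0.0, 1.0], [0.92, -0.38, -0.0], [0.38, 0.92, 0.0]]
1 [[0.19, 0.02, 0.98], [-0.09, -0.99, 0.04], [0.98, -0.1, -0.19]]
1 [[-0.0, -0.0, 1.0], [-0.96, 0.27, 0.0], [-0.27, -0.96, -0.0]]
-1 [[0.0, -0.0, 1.0], [-0.96, -0.3, -0.0], [0.3, -0.96, -0.0]]
-1 [[0.19, 0.02, 0.98], [-0.96, -0.23, 0.19], [0.23, -0.97, -0.02]]
-1 [[-0.0, -0.0, 1.0], [-0.96, -0.3, -0.0], [0.3, -0.96, -0.0]]
[0.6022 0.0352 0.3252] 0.03921361640199242 [np.float64(0.3836496231393643), np.float64(0.19070897772816967), np.float64(0.0024144474459829412), np.float64(0.0025610963895979473), np.float64(-1.3770828234903354), np.float64(-1.917604089282799)]
```

```bash
cat > kin.py <<'E'
from h import *
from scipy.optimize import least_squares
D=[([-.871,.359,.012,0,-1.224,-.288],(.27,-.618,.226),[[-.916,-.4,-.001],[-.4,.916,.001],[0,.001,-1]]),([-0.4169,0.4026,-0.0567,-0.0011,-1.1131,-1.1528],(.5173,-.4385,.1685),R0),
([0.2137,0.2672,-0.0885,-0.0004,-1.2162,-1.7839],(.6201,-.0616,.2395),R0),([.4433,.4656,-.4384,.6461,-1.1675,-2.5203],(.6263,-.1039,.1552),pose(40,-5.5)),([-.0670,.2951,.1042,-.0007,-1.3809,-1.5954],(.6155,-.2333,.3083),pose(0,-5.3)),
([0.38365,0.19071,0.002414,0.00256,-1.37708,-1.9176],(.6022,.0352,.3252),pose(0,2.1))]
e=lambda a,t:Ro.from_euler(a,t)
def fr(q,p,s4):
    base=e('z',q[0]+p[6]);Rf=base*e('y',q[1]-q[2]+p[7]);Rt=Rf*e('x',s4*q[3])*e('y',-q[4]-p[7])*e('x',-q[5]+p[9])
    w=base.apply([p[0]+p[2]*np.sin(q[1]+p[8]),0,p[1]+p[2]*np.cos(q[1]+p[8])])+Rf.apply([p[4],0,p[3]])
    return w+Rt.apply([p[5],0,0]),(Rt*Ro.from_matrix([[0,0,1],[-1,0,0],[0,-1,0]]))
pr=np.array([.1,.4,.4,0,.4,.25,-.287,0,0,.3])
def fit(s4,c0):
    f=lambda p:np.r_[np.concatenate([np.r_[fr(q,p,s4)[0]-np.array(x),.3*(fr(q,p,s4)[1].inv()*Ro.from_matrix(R)).as_rotvec()] for q,x,R in D]),.002*(p-pr)]
    p0=pr.copy();p0[7]=c0;return least_squares(f,p0)
F=sorted([(fit(s,c).cost,s,tuple(fit(s,c).x)) for s in(1,-1) for c in(-1.2,-.5,0,.5,1.2)])
c_,s4,P=F[0]
LO=np.array([-3.07,-1.43,-1.02,-3.03,-3.05,-3.03]);HI=np.array([3.07,2.12,1.25,1.67,0,3.03])
def ik(R,tcp,q0):
    R=Ro.from_matrix(R);f=lambda q:np.r_[fr(q,P,s4)[0]-tcp,.3*(fr(q,P,s4)[1].inv()*R).as_rotvec()]
    s=least_squares(f,np.clip(q0,LO+.01,HI-.01),bounds=(LO,HI));return s.x,s.cost
E
python3 - <<'E'
from kin import *
np.set_printoptions(precision=4,suppress=True)
for f in F[:4]:print(f[0],f[1],np.array(f[2]))
for q,x,R in D: print(fr(q,P,s4)[0]-x,(fr(q,P,s4)[1].inv()*Ro.from_matrix(R)).as_rotvec())
E
```

```text
0.0031397392186765087 -1 [ 0.0559  0.1227  0.5705  0.0881  0.1972  0.3328 -0.2946 -0.1009  0.4381
 -0.2909]
0.00313973921878893 -1 [ 0.0559  0.1227  0.5705  0.0881  0.1972  0.3328 -0.2946 -0.1009  0.4381
 -0.2909]
0.003139739220050254 -1 [ 0.0559  0.1227  0.5705  0.0881  0.1972  0.3328 -0.2946 -0.1009  0.4381
 -0.2909]
0.003139739220543433 -1 [ 0.0559  0.1227  0.5705  0.0881  0.1972  0.3328 -0.2946 -0.1009  0.4381
 -0.2909]
[-0.0033 -0.0038 -0.    ] [-0.001   0.0003 -0.0036]
[ 0.0101 -0.0157  0.0152] [ 0.0018 -0.0005 -0.003 ]
[0.0162 0.0102 0.0203] [ 0.0005 -0.0011 -0.0032]
[-0.0137  0.0023 -0.0077] [-0.0111 -0.1935  0.0157]
[-0.0153  0.0065 -0.0245] [ 0.0009 -0.0008 -0.0028]
[-0.0071  0.0171 -0.0034] [-0.0023  0.0056 -0.0032]
```

```bash
sed -i "s/base=e('z',q\[0\]+p\[6\])/base=e('z',q[0])/; s/apply(\[p\[0\]+p\[2\]\*np.sin(q\[1\]+p\[8\]),0,/apply([p[0]+p[2]*np.sin(q[1]+p[8]),p[6],/; s/-.287,0,0,.3\])/-.192,0,0,.0])/" kin.py
python3 - <<'E'
from kin import *
np.set_printoptions(precision=4,suppress=True)
for f in F[:6:2]:print(f[0],f[1],np.array(f[2]))
for q,x,R in D: print(fr(q,P,s4)[0]-x,(fr(q,P,s4)[1].inv()*Ro.from_matrix(R)).as_rotvec())
E
```

```text
0.0006216661148254031 -1 [ 0.0313  0.1032  0.6473 -0.0114  0.2521  0.3059 -0.1918 -0.0148  0.2729
 -0.0001]
0.0006216661148257076 -1 [ 0.0313  0.1032  0.6473 -0.0114  0.2521  0.3059 -0.1918 -0.0148  0.2729
 -0.0001]
0.000621666114836786 -1 [ 0.0313  0.1032  0.6473 -0.0114  0.2521  0.3059 -0.1918 -0.0148  0.2729
 -0.0001]
[ 0.0007 -0.0014  0.0005] [-0.001   0.0002  0.0002]
[ 0.007  -0.0031  0.0151] [ 0.0016 -0.0011  0.0007]
[0.0046 0.001  0.0178] [ 0.0001 -0.0012  0.0006]
[-0.0062 -0.0027 -0.0088] [-0.0098 -0.0014 -0.0032]
[-0.0043  0.0003 -0.0209] [ 0.0007 -0.001   0.0009]
[-0.0027 -0.0009 -0.0038] [-0.0005  0.006   0.0008]
```

```bash
sed -i "s/,.002\*(p-pr)/,RG*(p-pr)/; s/^def fit/RG=.0001\ndef fit/" kin.py
python3 - <<'E'
from kin import *
np.set_printoptions(precision=4,suppress=True)
print(c_,s4,np.array(P))
for q,x,R in D: print((fr(q,P,s4)[0]-x)[:3])
# horizontal lug pose
S=state()
for tag,z,yv in (('A',[-.035,.999,0],[1,.035,0]),('B',[-.035,.999,0],[-1,-.035,0])):
    z=np.array(z);yv=np.array(yv);
    lug=np.array([.6045,-.039,.094]);piv=np.array([.6005,.036+.046,.08]);ax=np.array([-.999,-.035,0])
    q=np.array(S['q'])
    R=np.c_[np.cross(yv,z),yv,z];
    for t in(0,25,50,75,100,110):
        M=e('xyz',[0,0,0])*Ro.from_rotvec(ax*np.radians(t));Rt=M.as_matrix()@R;g=piv+M.apply(lug-piv);q,c=ik(Rt,g+.019*Rt[:,2],q);print(tag,t,g.round(3),q.round(2),c.round(6))
E
```

```text
0.0006211595546354807 -1 [ 0.0312  0.1031  0.6474 -0.0115  0.252   0.3059 -0.1918 -0.0148  0.2731
 -0.0001]
[ 0.0007 -0.0014  0.0005]
[ 0.007  -0.0032  0.0151]
[0.0046 0.001  0.0178]
[-0.0062 -0.0027 -0.0088]
[-0.0043  0.0003 -0.0209]
[-0.0027 -0.0009 -0.0038]
A 0 [ 0.604 -0.039  0.094] [-0.21  0.92 -0.48 -1.33 -1.6  -1.76] 0.0
A 25 [ 0.604 -0.022  0.144] [-0.14  0.65 -0.48 -1.22 -1.24 -2.05] 0.0
A 50 [0.603 0.015 0.182] [ 0.04  0.42 -0.45 -0.91 -0.94 -2.5 ] 0.0
A 75 [0.601 0.064 0.201] [ 0.27  0.31 -0.45 -0.45 -0.77 -3.03] 0.000291
A 100 [0.599 0.117 0.197] [ 0.37  0.31 -0.58 -0.33 -0.58 -3.03] 0.009421
A 110 [0.598 0.136 0.189] [ 0.4   0.32 -0.6  -0.28 -0.54 -3.03] 0.016796
B 0 [ 0.604 -0.039  0.094] [-0.21  0.92 -0.48 -1.33 -1.6   1.39] 0.0
B 25 [ 0.604 -0.022  0.144] [-0.14  0.65 -0.48 -1.22 -1.24  1.1 ] 0.0
B 50 [0.603 0.015 0.182] [ 0.04  0.42 -0.45 -0.91 -0.94  0.64] 0.0
B 75 [0.601 0.064 0.201] [ 0.31  0.3  -0.4  -0.34 -0.83 -0.05] 0.0
B 100 [0.599 0.117 0.197] [ 0.59  0.32 -0.33  0.17 -1.01 -0.65] 0.0
B 110 [0.598 0.136 0.189] [ 0.68  0.37 -0.31  0.3  -1.13 -0.8 ] 0.0
```

Request:
arm_command([
  [0,0,-0.18,0,-0.01,-0.01,0.5],
  [0,0,-0.36,0,-0.06,-0.01,0.5],
  [0,0,-0.54,0,-0.12,-0.01,0.5],
  [0,0,-0.72,0,-0.18,-0.01,0.5],
  [0,0,-0.9,0,-0.23,-0.01,0.5],
])

```text
time_s: 24.68
tool_pos: [0.6105, -0.1963, 0.3352]
eef_rot: [[-0.589, -0.808, 0.006], [-0.808, 0.589, -0.0], [-0.003, -0.005, -1.0]]
contact_force: [1.8, 0.9, 1.1]
width: 0.0438
```

```bash
cat > lug.py <<'E'
from kin import *
PAIL=np.array([.602,.036]);SH=np.array([-.035,.999,0])
def RL(t): # tool pitched: t=0 horizontal, -90 straight down.  lug grasp frame
    z=SH;y=np.array([-.999,-.035,0]);R=np.c_[np.cross(y,z),y,z]
    return Ro.from_rotvec(np.array([-.999,-.035,0])*np.radians(t)).as_matrix()@R
E
python3 - <<'E'
from lug import *
plan(RL(90),[.605,-.22,.25]);plan(RL(45),[.605,-.22,.2]);plan(RL(0),[.605,-.14,.15]);print(state()['q'],state()['tool_pos'])
E
```

```text
turn [-0.006  0.001 -0.665] shift [ 0.0227 -0.009   0.1042] tcp [ 0.605 -0.22   0.231]
turn [-0.267 -0.755 -0.628] shift [ 0.0123 -0.0005  0.1486] tcp [ 0.605 -0.207  0.187]
turn [-0.525 -1.506 -0.516] shift [-0.0566  0.0502  0.1852] tcp [ 0.604 -0.121  0.15 ]
[-7.17791619e-03  2.53844915e-01  1.06802005e-01  3.33312305e-04
 -1.41795509e+00 -6.23096051e-01] [ 0.61048343 -0.19631154  0.33522605]
```

Request:
arm_command([
  [-0.002,0,-0.18,0.006,-0.002,0.03,0.5],
  [-0.003,0,-0.36,0.012,-0.004,0.06,0.5],
  [-0.004,0,-0.54,0.023,-0.009,0.104,0.5],
  [-0.006,0.001,-0.665,0.023,-0.009,0.104,0.5],
  [-0.006,0.001,-0.665,0.023,-0.009,0.104,0.5],
])

```text
time_s: 25.3
tool_pos: [0.6047, -0.2204, 0.2306]
eef_rot: [[0.034, -0.999, -0.001], [-0.999, -0.034, 0.0], [-0.0, 0.001, -1.0]]
contact_force: [-0.4, -0.2, 1.6]
width: 0.0437
```

Request:
arm_command([
  [0,-0.17,0,0,0,0.01,0.5],
  [0,-0.34,0,0,0,0.02,0.5],
  [0,-0.51,0,0,0,0.03,0.5],
  [0,-0.68,0,0,0,0.03,0.5],
  [0,-0.8,0,0,0,0.03,0.5],
])

```text
time_s: 25.92
tool_pos: [0.605, -0.2218, 0.2007]
eef_rot: [[0.019, -1.0, -0.024], [-0.693, -0.03, 0.72], [-0.72, 0.003, -0.694]]
contact_force: [-0.1, 0.6, -0.7]
width: 0.0434
```

```bash
python3 - <<'E'
from lug import *
plan(RL(0),[.605,-.14,.15]);plan(RL(0),[.605,-.1,.094]);print(state()['q'],state()['tool_pos'],state()['width'])
balls()
for n in('scene','top'):
    c=load(n);W=cloud(c);hsv=cv2.cvtColor(c['color'],cv2.COLOR_RGB2HSV)
    m=cv2.inRange(hsv,(5,170,90),(12,255,255))>0;m&=(np.hypot(W[...,0]-.6,W[...,1]+.03)<.1)&(W[...,2]>.08)&(W[...,2]<.12);P=W[m];print(n,'lug',len(P),P.min(0) if len(P) else 0,P.max(0) if len(P) else 0,np.median(P,0))
    Q=W.reshape(-1,3);Q=Q[(Q[:,2]>.175)&(Q[:,2]<.192)&(np.hypot(Q[:,0]-.602,Q[:,1]-.036)<.075)]
    f=least_squares(lambda p:np.hypot(Q[:,0]-p[0],Q[:,1]-p[1])-.064,[.602,.036],loss='soft_l1',f_scale=.003);print(n,len(Q),f.x)
im=[cv2.resize(cv2.cvtColor(load(n)['color'][v:v+150,u:u+150],cv2.COLOR_RGB2BGR),(400,400)) for n,u,v in(('scene',180,130),('top',200,110))]
cv2.imwrite('pics/p5.png',np.hstack(im))
E
```

```text
turn [-0.003 -0.766 -0.004] shift [-0.0334 -0.0025  0.1077] tcp [ 0.604 -0.121  0.15 ]
turn [-0.003 -0.766 -0.004] shift [-0.0208 -0.0039  0.1754] tcp [ 0.604 -0.081  0.094]
[-0.48872368  0.62213462  0.39143488 -0.68975327 -1.76286845  0.53202768] [ 0.60497536 -0.22181671  0.20068399] 0.04338419800190274
top [387. 159.] 49 [ 0.657 -0.317  0.153] 0.283
top [258. 168.] 21 [0.632 0.047 0.11 ] 0.114
top [271. 172.] 64 [0.621 0.008 0.099] 0.117
top [259. 178.] 17 [0.594 0.043 0.19 ] 0.276
top [265. 178.] 19 [0.592 0.025 0.2  ] 0.283
top [256. 185.] 37 [0.579 0.052 0.119] 0.125
top [266. 186.] 34 [0.578 0.021 0.113] 0.116
scene lug 57 [ 0.60270698 -0.05477662  0.08499057] [ 0.61578981 -0.01793111  0.10674778] [ 0.61245188 -0.03822151  0.10123674]
scene 274 [0.60693971 0.03256033]
top lug 8 [ 0.60133837 -0.05128434  0.10255986] [ 0.61060527 -0.01263203  0.10608814] [ 0.60497136 -0.0423993   0.10458921]
top 268 [0.60275559 0.031818  ]
```

View pics/p5.png

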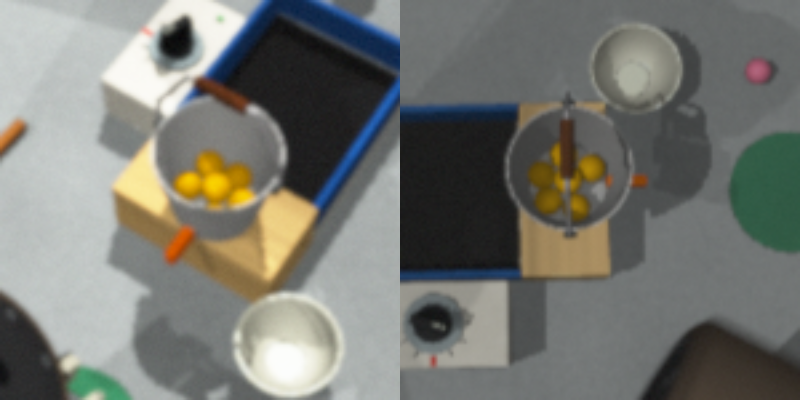

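Request:
arm_command([
  [0,-0.16,0,-0.007,-0.001,0.02,0.4],
  [0,-0.32,0,-0.014,-0.002,0.04,0.4],
  [0,-0.48,0,-0.02,-0.003,0.06,0.4],
  [-0.002,-0.64,0,-0.027,-0.004,0.085,0.4],
  [-0.003,-0.766,-0.004,-0.033,-0.005,0.108,0.4],
])

```text
time_s: 26.65
tool_pos: [0.6058, -0.1214, 0.1462]
eef_rot: [[-0.008, -0.999, -0.032], [0.002, -0.032, 0.999], [-1.0, 0.008, 0.002]]
contact_force: [0.7, 0.3, -2.3]
width: 0.0525
```

Request:
arm_command([
  [0,0,0,0,0,0,0.4],
  [0,0,0,0,0,0,0.4],
])

```text
time_s: 26.9
tool_pos: [0.6064, -0.1216, 0.147]
eef_rot: [[-0.007, -0.999, -0.034], [-0.003, -0.034, 0.999], [-1.0, 0.007, -0.003]]
contact_force: [0.3, -1.4, 0.4]
width: 0.0528
```

```bash
python3 - <<'E'
from lug import *
plan(RL(0),[.608,-.12,.094]);plan(RL(0),[.608,-.043,.094]);s=state();print(s['q'],s['tool_pos'],s['width'],s['contact_force'])
E
```

```text
turn [-0.001 -0.003 -0.007] shift [ 0.0529 -0.002   0.0206] tcp [ 0.607 -0.101  0.094]
turn [-0.001 -0.003 -0.007] shift [ 0.0527 -0.0046  0.0976] tcp [ 0.607 -0.024  0.094]
[-0.59235941  0.95910975  0.4048139  -1.20472484 -2.09072083  0.64637665] [ 0.60636836 -0.12156769  0.14698029] 0.05276106774787442 [ 0.34652087 -1.42370101  0.37225452]
```

Request:
arm_command([
  [0,0,-0.007,0.03,-0.002,0.0,0.5],
  [0,-0.003,-0.007,0.052,-0.003,0.02,0.5],
  [0,-0.003,-0.007,0.052,-0.003,0.06,0.5],
  [0,-0.003,-0.007,0.052,-0.0045,0.095,0.5],
  [0,-0.003,-0.007,0.052,-0.0045,0.095,0.5],
])

```text
time_s: 27.52
tool_pos: [0.6081, -0.0248, 0.0975]
eef_rot: [[0.004, -0.999, -0.037], [-0.004, -0.037, 0.999], [-1.0, -0.004, -0.004]]
contact_force: [0.0, -0.5, 0.2]
width: 0.044
```

```bash
python3 - <<'E'
from lug import *
s=state();print(s['tool_pos'],s['width'],s['contact_force'])
cam('wrist','w6.png');c=cam('scene')
a=cv2.resize(cv2.imread('pics/w6.png'),(440,330));b=cv2.resize(cv2.cvtColor(c['color'][170:280,170:290],cv2.COLOR_RGB2BGR),(360,330));cv2.imwrite('pics/p6.png',np.hstack([a,b]))
E
```

```text
[ 0.60813419 -0.02480238  0.09754174] 0.044025622248623525 [ 0.04988733 -0.54488362  0.17551048]
```

View pics/p6.png

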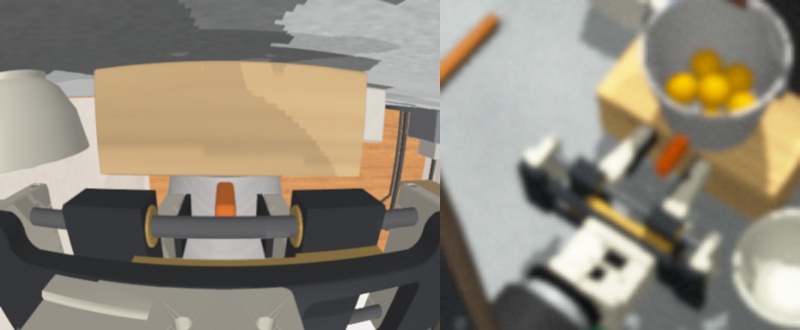

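Request:
arm_command([
  [0,0,0,0.003,0,0,1],
  [0,0,0,0.003,0,0,1],
  [0,0,0,0.003,0,0,1],
  [0,0,0,0.003,0,0,1],
  [0,0,0,0.003,0,0,1],
], force=45)

```text
time_s: 28.25
tool_pos: [0.6079, -0.0275, 0.0937]
eef_rot: [[0.003, -0.999, -0.035], [-0.004, -0.035, 0.999], [-1.0, -0.003, -0.004]]
contact_force: [-0.4, -2.3, 0.6]
width: 0.0114
```

```bash
cat > tip.py <<'E'
from lug import *
import json,sys
s=state();R=np.array(s['eef_rot']);tcp=np.array(s['tool_pos']);g=tcp-.019*R[:,2]
print(tcp,s['width'],s['contact_force'],s['q'])
# pivot: relative to grasp at start (lug 121 from pivot, 14 up)
f='piv.json'
import os
if not os.path.exists(f): 
    piv=g+.121*np.array([-.036,.9993,0]);piv[2]=.0805;json.dump([piv.tolist(),R.tolist(),tcp.tolist()],open(f,'w'))
piv,Rs,ts=[np.array(a) for a in json.load(open(f))]
ax=np.array([-.9993,-.036,0])
for t in map(float,sys.argv[1:]):
    M=Ro.from_rotvec(ax*np.radians(t));Rt=M.as_matrix()@Rs;p=piv+M.apply(ts-piv)
    print(t,turn(Rt,s).round(3),tool(p,s).round(4),p.round(3))
E
python3 tip.py 6 12 18 24 30
```

```text
[ 0.60785312 -0.02749967  0.093674  ] 0.011443735190613974 [-0.38497173 -2.27194335  0.60822106] [-0.48696399  0.98397612  0.28124663 -1.21127388 -1.95840493  0.77851095]
6.0 [-0.     0.105 -0.   ] [-0.0106 -0.      0.0019] [ 0.608 -0.026  0.104]
12.0 [-0.001  0.209 -0.   ] [-0.0209 -0.0001  0.0049] [ 0.608 -0.023  0.115]
18.0 [-0.001  0.314 -0.   ] [-0.0309 -0.0001  0.0089] [ 0.608 -0.018  0.125]
24.0 [-0.001  0.419 -0.   ] [-0.0404 -0.0001  0.014 ] [ 0.607 -0.013  0.134]
30.0 [-0.002  0.524 -0.   ] [-0.0493 -0.0002  0.02  ] [ 0.607 -0.007  0.143]
```

Request:
arm_command([
  [0,0.105,0,-0.0106,0,0.002,1],
  [0,0.209,0,-0.021,0,0.005,1],
  [0,0.314,0,-0.031,0,0.009,1],
  [0,0.419,0,-0.0405,0,0.014,1],
  [0,0.524,0,-0.0495,0,0.02,1],
], force=60)

```text
time_s: 28.88
tool_pos: [0.6071, -0.0077, 0.1437]
eef_rot: [[0.021, -0.999, -0.028], [-0.507, -0.035, 0.861], [-0.862, -0.004, -0.507]]
contact_force: [-0.6, 2.3, -1.7]
width: 0.0113
```

```bash
python3 tip.py 36 42 48 54 60
```

```text
[ 0.60706877 -0.00765405  0.14369511] 0.011300217153306043 [-0.6182921   2.28614168 -1.72438843] [-0.33228247  0.6260195   0.14677403 -0.93697054 -1.60980982  0.59717166]
36.0 [-0.003  0.101 -0.001] [-0.0101 -0.0001  0.0026] [ 0.607 -0.     0.151]
42.0 [-0.003  0.205 -0.001] [-0.0205 -0.0001  0.0055] [0.607 0.007 0.159]
48.0 [-0.003  0.31  -0.001] [-0.0305 -0.0001  0.0095] [0.606 0.016 0.165]
54.0 [-0.004  0.415 -0.001] [-0.04   -0.0001  0.0146] [0.606 0.025 0.171]
60.0 [-0.004  0.52  -0.001] [-0.0489 -0.0002  0.0206] [0.606 0.035 0.175]
```

Request:
arm_command([
  [0,0.101,0,-0.0101,0,0.0026,1],
  [0,0.205,0,-0.0215,0,0.006,1],
  [0,0.31,0,-0.033,0,0.011,1],
  [0,0.415,0,-0.044,0,0.018,1],
  [0,0.52,0,-0.0545,0,0.026,1],
])

```text
time_s: 29.5
tool_pos: [0.6059, 0.0418, 0.1785]
eef_rot: [[0.033, -0.999, -0.011], [-0.87, -0.034, 0.492], [-0.492, -0.007, -0.871]]
contact_force: [0.3, 0.4, -4.7]
width: 0.0118
```

```bash
sed -i 's/p=piv+M.apply(ts-piv)/p=piv+M.apply(ts-piv)+np.array([0,min(.012,.008*t\/60),min(.004,.003*t\/60)])/' tip.py; python3 tip.py 66 72 78 84 90 96 105; python3 - <<'E'
from h import *
c=cam('scene');cv2.imwrite('pics/p7.png',cv2.resize(cv2.cvtColor(c['color'][80:280,150:380],cv2.COLOR_RGB2BGR),(690,600)))
E
```

```text
[0.60594371 0.04176139 0.17851143] 0.011829223059157146 [ 0.34590793  0.38210916 -4.73377432] [ 0.0326695   0.34979592 -0.01041006 -0.54436594 -1.25378958  0.18825676]
66.0 [-0.007  0.1   -0.002] [-0.0124  0.0003  0.0026] [0.605 0.054 0.182]
72.0 [-0.007  0.204 -0.002] [-0.0236  0.0002  0.0057] [0.605 0.065 0.185]
78.0 [-0.007  0.309 -0.003] [-0.0344  0.0002  0.0098] [0.604 0.077 0.187]
84.0 [-0.007  0.414 -0.003] [-0.0447  0.0002  0.0151] [0.604 0.088 0.187]
90.0 [-0.007  0.519 -0.003] [-0.0543  0.0002  0.0215] [0.604 0.1   0.186]
96.0 [-0.008  0.623 -0.004] [-0.0626  0.0002  0.0284] [0.603 0.11  0.185]
105.0 [-0.008  0.78  -0.004] [-0.0735  0.0003  0.0403] [0.603 0.126 0.18 ]
```

View pics/p7.png

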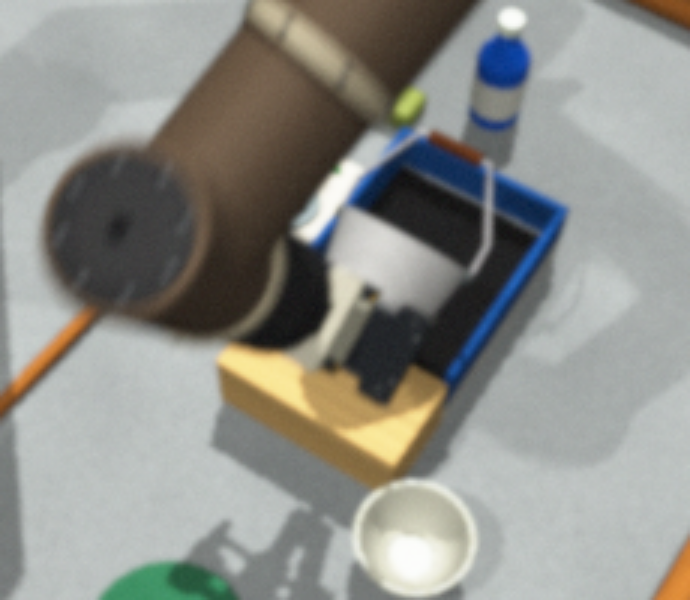

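Request:
arm_command([
  [0,0.1,0,-0.0124,0,0.0026,1],
  [0,0.204,0,-0.0236,0,0.0057,1],
  [0,0.309,0,-0.0344,0,0.0098,1],
  [0,0.414,0,-0.0447,0,0.0151,1],
  [0,0.519,0,-0.0543,0,0.0215,1],
])

```text
time_s: 30.18
tool_pos: [0.6029, 0.1034, 0.1878]
eef_rot: [[0.037, -0.999, 0.009], [-0.999, -0.037, -0.01], [0.01, -0.008, -1.0]]
contact_force: [-0.9, -1.2, -5.1]
width: 0.0116
```

```bash
python3 tip.py 94 98 102 105 108
```

```text
[0.60286963 0.10342009 0.18776412] 0.01163460570989612 [-0.92216823 -1.22325939 -5.12745858] [ 0.4972406   0.27877217 -0.20076236  0.01461402 -1.08853888 -0.46737283]
94.0 [-0.008  0.064 -0.003] [-0.0032 -0.0007  0.0024] [0.603 0.107 0.185]
98.0 [-0.008  0.133 -0.003] [-0.0102 -0.0007  0.004 ] [0.603 0.114 0.184]
102.0 [-0.008  0.203 -0.004] [-0.0171 -0.0007  0.0061] [0.603 0.12  0.182]
105.0 [-0.008  0.256 -0.004] [-0.0222 -0.0006  0.0079] [0.603 0.126 0.18 ]
108.0 [-0.008  0.308 -0.004] [-0.0271 -0.0006  0.0101] [0.603 0.13  0.177]
```

Request:
arm_command([
  [0,0.064,0,-0.0032,0,0.001,1],
  [0,0.133,0,-0.0102,0,0.0025,1],
  [0,0.203,0,-0.017,0,0.005,1],
  [0,0.256,0,-0.022,0,0.007,1],
  [0,0.27,0,-0.023,0,0.008,1],
])

```text
time_s: 30.8
tool_pos: [0.6016, 0.1273, 0.1792]
eef_rot: [[0.035, -0.999, 0.017], [-0.96, -0.038, -0.277], [0.278, -0.007, -0.961]]
contact_force: [-2.9, 2.5, 4.6]
width: 0.0115
```

Request:
arm_command([
  [0,0,0,0,0,0,1],
  [0,0,0,0,0,0,1],
  [0,0,0,0,0,0,1],
  [0,0,0,0,0,0,1],
  [0,0,0,0,0,0,1],
])

```text
time_s: 31.42
tool_pos: [0.6016, 0.1272, 0.1794]
eef_rot: [[0.034, -0.999, 0.017], [-0.96, -0.038, -0.277], [0.277, -0.007, -0.961]]
contact_force: [-3.1, 3.8, 2.5]
width: 0.0118
```

```bash
python3 tip.py 106; python3 - <<'E'
from h import *
balls();a,b=load('scene'),load('top')
im=[cv2.resize(cv2.cvtColor(c,cv2.COLOR_RGB2BGR),(400,400)) for c in(a['color'][80:240,180:360],b['color'][120:250,150:290])];cv2.imwrite('pics/p8.png',np.hstack(im))
E
```

```text
[0.60160601 0.12720305 0.17936076] 0.01179231047452081 [-3.12874493  3.76738911  2.46500113] [ 0.66658659  0.34197384 -0.26038235  0.25368624 -1.14336003 -0.75576756]
106.0 [-0.007  0.002 -0.004] [-0.0001 -0.0011  0.0005] [0.603 0.127 0.179]
top [172. 179.] 40 [0.601 0.311 0.058] 0.063
top [189. 179.] 24 [0.577 0.23  0.226] 0.4
top [196. 186.] 40 [0.58  0.239 0.047] 0.066
top [172. 207.] 49 [0.511 0.306 0.058] 0.064
```

View pics/p8.png

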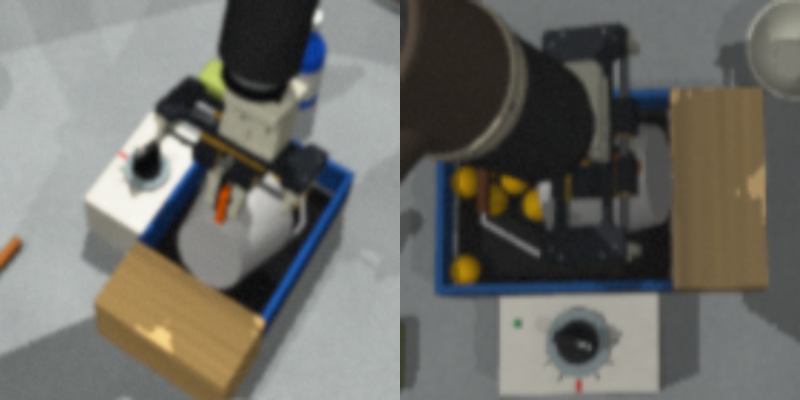

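```bash
python3 tip.py 98 102 106 110 
```

```text
[0.60162326 0.12725004 0.17934133] 0.01181675437202071 [-2.98419348  3.21216997  3.086351  ] [ 0.66670135  0.3420639  -0.26038132  0.25381356 -1.14337919 -0.75579014]
98.0 [-0.007 -0.137 -0.003] [ 0.0143 -0.0011 -0.0004] [0.603 0.114 0.184]
102.0 [-0.007 -0.068 -0.003] [ 0.0071 -0.0011 -0.0002] [0.603 0.12  0.182]
106.0 [-0.007  0.002 -0.004] [-0.     -0.0011  0.0005] [0.603 0.127 0.179]
110.0 [-0.007  0.072 -0.004] [-0.0071 -0.0011  0.0016] [0.602 0.134 0.176]
```

Request:
arm_command([
  [0,-0.137,0,0.0143,0,-0.001,1],
  [0,0,0,0,0,0,1],
  [0,-0.137,0,0.0143,0,-0.001,1],
  [0,0.017,0,-0.002,0,-0.001,1],
  [0,0.017,0,-0.002,0,-0.001,1],
])

```text
time_s: 32.15
tool_pos: [0.6011, 0.1295, 0.1775]
eef_rot: [[0.035, -0.999, 0.016], [-0.954, -0.039, -0.297], [0.298, -0.005, -0.955]]
contact_force: [-0.4, -0.2, -4.3]
width: 0.0115
```

Request:
arm_command([
  [0,0,0,0,0,0,1],
  [0,0,0,0,0,0,1],
  [0,0,0,0,0,0,1],
])

```text
time_s: 32.52
tool_pos: [0.6011, 0.1292, 0.1776]
eef_rot: [[0.035, -0.999, 0.016], [-0.954, -0.038, -0.297], [0.297, -0.005, -0.955]]
contact_force: [-0.4, 0.0, -4.3]
width: 0.0113
```

```bash
python3 tip.py 98 92 86 80 74
```

```text
[0.60105009 0.12920553 0.17758367] 0.011338625583222853 [-0.3837369  0.0224415 -4.2854388] [ 0.67762657  0.35062413 -0.26229744  0.26720355 -1.15158155 -0.77325327]
98.0 [-0.004 -0.158 -0.002] [ 0.0167 -0.0016 -0.0012] [0.603 0.114 0.184]
92.0 [-0.004 -0.263 -0.002] [ 0.0275 -0.0016 -0.0002] [0.604 0.103 0.186]
86.0 [-0.004 -0.367 -0.002] [ 0.0385 -0.0015  0.002 ] [0.604 0.092 0.187]
80.0 [-0.003 -0.472 -0.001] [ 0.0496 -0.0015  0.0053] [0.604 0.08  0.187]
74.0 [-0.003 -0.577 -0.001] [ 0.0602 -0.0014  0.0101] [0.605 0.069 0.186]
```

Now I tip it back in stages.

Request:
arm_command([
  [0,-0.158,0,0.0167,-0.001,-0.0012,1],
  [0,-0.263,0,0.0275,-0.001,-0.0002,1],
  [0,-0.367,0,0.0385,-0.001,0.002,1],
  [0,-0.472,0,0.0496,-0.001,0.0053,1],
  [0,-0.577,0,0.06,-0.001,0.01,1],
])

```text
time_s: 33.15
tool_pos: [0.6044, 0.0685, 0.187]
eef_rot: [[0.039, -0.999, -0.004], [-0.961, -0.039, 0.275], [-0.275, -0.007, -0.961]]
contact_force: [-0.6, -0.1, -4.0]
width: 0.0117
```

```bash
python3 tip.py 66 58 50 42 35; python3 - <<'E'
from h import *
balls()
E
```

```text
[0.60441212 0.06845191 0.18697222] 0.011711980721703315 [-0.56786215 -0.12934339 -3.96415308] [ 0.24830045  0.28605514 -0.09664731 -0.29883004 -1.1397092  -0.08964464]
66.0 [-0.005 -0.136  0.001] [ 0.0154 -0.0002  0.0004] [0.605 0.054 0.182]
58.0 [-0.004 -0.276  0.002] [ 0.0308 -0.0001  0.0017] [0.606 0.039 0.177]
50.0 [-0.003 -0.416  0.002] [0.046  0.     0.0049] [0.606 0.026 0.17 ]
42.0 [-0.003 -0.555  0.003] [0.0605 0.0001 0.0101] [0.607 0.013 0.161]
35.0 [-0.002 -0.677  0.003] [0.0726 0.0003 0.0161] [0.607 0.003 0.152]
scene [286. 136.] 66 [0.515 0.306 0.048] 0.063
```

```bash
python3 - <<'E'
from h import *
a,b=load('scene'),load('top')
im=[cv2.resize(cv2.cvtColor(c,cv2.COLOR_RGB2BGR),(400,400)) for c in(a['color'][80:240,180:360],b['color'][120:250,150:290])];cv2.imwrite('pics/p9.png',np.hstack(im))
E
```

```text
(no output)
```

View pics/p9.png

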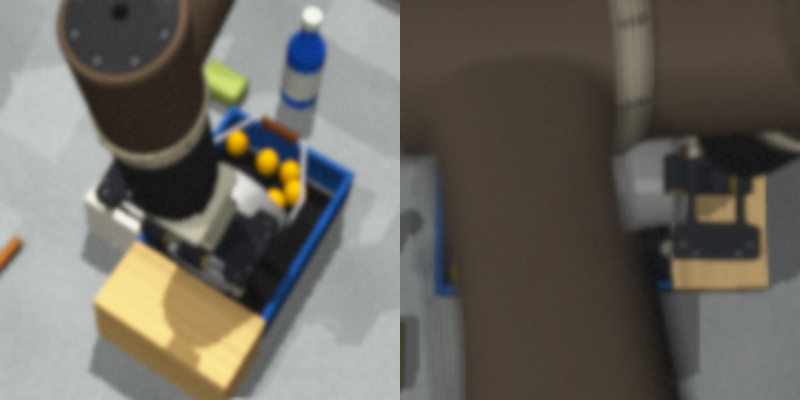

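Request:
arm_command([
  [0,-0.136,0,0.0154,0,0.0004,1],
  [0,-0.276,0,0.031,0,0.0017,1],
  [0,-0.416,0,0.046,0,0.005,1],
  [0,-0.555,0,0.0605,0,0.01,1],
  [0,-0.677,0,0.0726,0,0.016,1],
])

```text
time_s: 33.88
tool_pos: [0.6073, -0.0013, 0.1507]
eef_rot: [[0.024, -0.999, -0.024], [-0.577, -0.033, 0.816], [-0.817, -0.006, -0.577]]
contact_force: [0.0, 1.0, -4.3]
width: 0.0119
```

```bash
python3 tip.py 28 21 14 7 0 -3
```

```text
[ 0.60732149 -0.00125185  0.15066851] 0.01188731145910593 [ 0.02453713  1.01722325 -4.34829226] [-0.2893467   0.57313621  0.12375357 -0.88767874 -1.55054692  0.55125883]
28.0 [-0.004 -0.122  0.   ] [0.0101 0.0003 0.0018] [ 0.607 -0.006  0.141]
21.0 [-0.004 -0.245  0.001] [0.0235 0.0004 0.0019] [ 0.607 -0.013  0.13 ]
14.0 [-0.004 -0.367  0.001] [0.0366 0.0005 0.0036] [ 0.608 -0.019  0.119]
7.0 [-0.003 -0.489  0.001] [0.0494 0.0006 0.0068] [ 0.608 -0.024  0.106]
0.0 [-0.003 -0.611  0.002] [0.0617 0.0007 0.0115] [ 0.608 -0.027  0.094]
-3.0 [-0.002 -0.663  0.002] [0.0667 0.0007 0.0139] [ 0.608 -0.028  0.088]
```

Request:
arm_command([
  [0,-0.122,0,0.0101,0,0.0018,1],
  [0,-0.245,0,0.0235,0,0.002,1],
  [0,-0.367,0,0.0366,0,0.0036,1],
  [0,-0.489,0,0.0494,0,0.0068,1],
  [0,-0.56,0,0.056,0,0.009,1],
])

```text
time_s: 34.5
tool_pos: [0.6078, -0.0271, 0.0969]
eef_rot: [[0.003, -0.999, -0.033], [-0.054, -0.033, 0.998], [-0.999, -0.001, -0.054]]
contact_force: [0.0, -0.0, -3.9]
width: 0.0117
```

Request:
arm_command([
  [0,0,0,0,0,0,1],
])

```text
time_s: 34.62
tool_pos: [0.6071, -0.0275, 0.0936]
eef_rot: [[-0.003, -0.999, -0.034], [-0.055, -0.033, 0.998], [-0.998, 0.004, -0.055]]
contact_force: [-0.5, 0.7, -4.1]
width: 0.0118
```

```bash
python3 tip.py 0; python3 - <<'E'
from h import *
balls()
for n in('scene','top'):
    W=cloud(load(n)).reshape(-1,3);Q=W[(W[:,2]>.165)&(W[:,2]<.21)&(np.hypot(W[:,0]-.605,W[:,1]-.036)<.09)]
    A=np.c_[Q[:,:2],np.ones(len(Q))];k=np.linalg.lstsq(A,Q[:,2],rcond=None)[0];print(n,len(Q),k.round(3))
a,b=load('scene'),load('top')
im=[cv2.resize(cv2.cvtColor(c,cv2.COLOR_RGB2BGR),(400,400)) for c in(a['color'][90:250,170:350],b['color'][120:250,150:290])];cv2.imwrite('pics/p10.png',np.hstack(im))
E
```

```text
[ 0.60709258 -0.0275283   0.09363527] 0.011802486906217076 [-0.48791806  0.68318146 -4.14117116] [-0.48067613  0.95578808  0.26777339 -1.18399385 -1.92274542  0.76753865]
0.0 [-0.002 -0.05  -0.008] [-0.     -0.0008  0.    ] [ 0.608 -0.027  0.094]
top [393. 150.] 145 [ 0.711 -0.376  0.053] 0.064
top [180. 172.] 58 [0.623 0.294 0.046] 0.064
top [315. 175.] 13 [ 0.612 -0.121  0.121] 0.123
top [173. 179.] 50 [0.6   0.312 0.056] 0.062
top [189. 178.] 53 [0.608 0.262 0.046] 0.064
top [197. 186.] 55 [0.58  0.237 0.049] 0.064
top [173. 190.] 56 [0.565 0.307 0.059] 0.065
top [172. 207.] 50 [0.511 0.306 0.057] 0.064
scene [286. 136.] 72 [0.513 0.308 0.047] 0.064
scene [223. 238.] 29 [ 0.594 -0.117  0.113] 0.123
scene [236. 246.] 20 [ 0.635 -0.119  0.122] 0.126
scene 574 [ 0.007 -0.029  0.176]
top 390 [-0.024 -0.006  0.194]
```

View pics/p10.png

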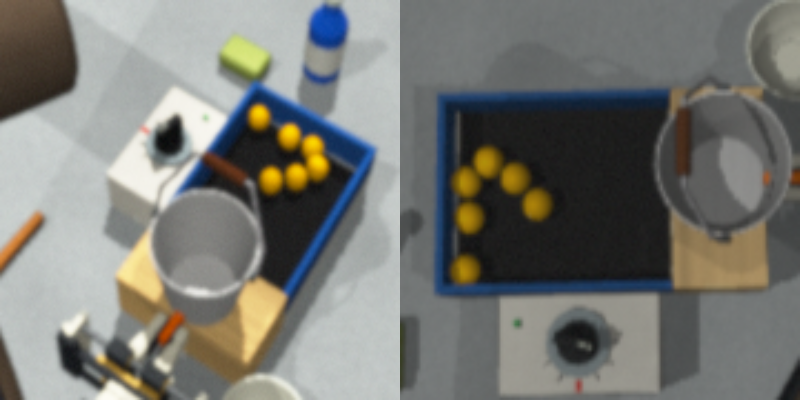

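Request:
arm_command([
  [0,-0.025,0,0.001,0,0,1],
  [0,-0.05,0,0.002,0,0,1],
  [0,-0.05,0,0.004,0,0,1],
  [0,-0.05,0,0.005,0,0,1],
])

```text
time_s: 35.22
tool_pos: [0.6078, -0.0274, 0.0917]
eef_rot: [[0.001, -0.999, -0.035], [-0.007, -0.035, 0.999], [-1.0, -0.001, -0.007]]
contact_force: [-0.4, 1.0, 1.0]
width: 0.0118
```

Request:
arm_command([
  [0,0,0,0,0,0,0.5],
  [0,0,0,0,0,0,0.5],
  [0,0,0,0,0,0,0.5],
  [0,0,0,0,0,0,0.5],
  [0,0,0,0,0,0,0.5],
], force=30)

```text
time_s: 35.85
tool_pos: [0.6078, -0.0274, 0.0917]
eef_rot: [[0.001, -0.999, -0.035], [-0.007, -0.035, 0.999], [-1.0, -0.001, -0.007]]
contact_force: [-0.5, 0.6, -0.4]
width: 0.0436
```

Request:
arm_command([
  [0,0,0,0,0,-0.02,0.5],
  [0,0,0,0,0,-0.06,0.5],
  [0,0,0,0,0,-0.1,0.5],
  [0,0,0,-0.03,0,-0.12,0.5],
  [0,0,0,-0.06,0,-0.12,0.5],
])

```text
time_s: 36.48
tool_pos: [0.6115, -0.1499, 0.1522]
eef_rot: [[-0.0, -0.999, -0.032], [-0.007, -0.032, 0.999], [-1.0, 0.0, -0.007]]
contact_force: [1.1, 1.0, 0.4]
width: 0.0442
```

```bash
python3 - <<'E'
from lug import *
plan(RL(45),[.605,-.2,.2]);plan(RL(90),[.605,-.2,.27]);print(state()['tool_pos'],state()['width'])
for n in('scene','top'):
    c=cam(n);W=cloud(c);V=W.reshape(-1,3);Q=V[(V[:,2]>.176)&(V[:,2]<.192)&(np.hypot(V[:,0]-.605,V[:,1]-.036)<.09)]
    f=least_squares(lambda p:np.hypot(Q[:,0]-p[0],Q[:,1]-p[1])-.064,[.602,.036],loss='soft_l1',f_scale=.003);print(n,len(Q),f.x,Q[:,2].mean())
    hsv=cv2.cvtColor(c['color'],cv2.COLOR_RGB2HSV);m=((hsv[...,0]<11)|(hsv[...,0]>174))&(hsv[...,1]>90)&(hsv[...,2]<120)&(W[...,2]>.19)&(W[...,2]<.32)&(np.abs(W[...,0]-.605)<.06)&(W[...,1]>-.03)&(W[...,1]<.16)
    G=W[m];print('grip',len(G),np.median(G,0),G.min(0),G.max(0))
    l=cv2.fitLine(G[:,:2].astype(np.float32),cv2.DIST_HUBER,0,.01,.01).ravel();print(l)
E
```

```text
turn [-0.002  0.778 -0.001] shift [-0.0341  0.0081 -0.0366] tcp [ 0.605 -0.187  0.187]
turn [-0.002  1.563 -0.002] shift [-0.0985  0.0081 -0.0505] tcp [ 0.605 -0.2    0.251]
[ 0.61148211 -0.1499292   0.15220009] 0.04421704417517572
scene 319 [0.60741998 0.03312015] 0.18142879295233502
grip 77 [0.60695956 0.07443667 0.27211728] [0.57977747 0.07016717 0.26258641] [0.63222445 0.08397985 0.27585798]
[0.999919   0.01272888 0.61070424 0.07434406]
top 242 [0.60361585 0.03273941] 0.1823466584900811
grip 19 [0.60599956 0.07654621 0.2742494 ] [0.57820833 0.07246535 0.26667143] [0.62862261 0.08427448 0.27893605]
[0.99050313 0.13749015 0.6086472  0.07672181]
```

Request:
arm_command([
  [0,0.17,0,-0.03,0,-0.01,0.5],
  [0,0.34,0,-0.06,0,-0.02,0.5],
  [0,0.51,0,-0.09,0,-0.03,0.5],
  [0,0.68,0,-0.12,0,-0.04,0.5],
  [0,0.85,0,-0.148,0,-0.05,0.5],
])

```text
time_s: 37.2
tool_pos: [0.6132, -0.1994, 0.3061]
eef_rot: [[0.029, -0.999, -0.015], [-0.762, -0.032, 0.647], [-0.647, -0.008, -0.762]]
contact_force: [0.6, 0.2, 0.2]
width: 0.0438
```

```bash
python3 - <<'E'
from lug import *
plan(RL(90),[.605,-.18,.36]);plan(pose(0,2),[.606,.0745,.36]);print(state()['q'])
E
```

```text
turn [-0.008  0.703 -0.   ] shift [-0.0376  0.0073 -0.0139] tcp [ 0.605 -0.18   0.341]
turn [0.544 0.557 1.5  ] shift [-0.2315 -0.0018  0.1507] tcp [0.606 0.074 0.341]
[-0.42013467  0.49761699  0.46009956 -0.6478458  -1.82205953  0.38258744]
```

Request:
arm_command([
  [0,0.17,0,-0.009,0.002,-0.003,0.5],
  [0,0.34,0,-0.018,0.004,-0.006,0.5],
  [0,0.51,0,-0.027,0.006,-0.01,0.5],
  [-0.008,0.703,0,-0.0376,0.0073,-0.014,0.5],
  [-0.008,0.703,0,-0.0376,0.0073,-0.014,0.5],
])

```text
time_s: 37.83
tool_pos: [0.605, -0.1771, 0.3425]
eef_rot: [[0.041, -0.999, 0.002], [-0.999, -0.041, -0.002], [0.002, -0.002, -1.0]]
contact_force: [0.2, -0.9, -0.6]
width: 0.0437
```

Request:
arm_command([
  [0,0,0.18,-0.03,0,0,0.5],
  [0,0,0.36,-0.06,0,0,0.5],
  [0,0,0.54,-0.09,0,0,0.5],
  [0,0,0.72,-0.13,0,0,0.5],
  [0,0,0.9,-0.17,0,0,0.5],
])

```text
time_s: 38.45
tool_pos: [0.598, -0.0071, 0.3417]
eef_rot: [[-0.763, -0.647, 0.0], [-0.647, 0.763, -0.001], [0.001, -0.001, -1.0]]
contact_force: [-0.0, 0.1, -0.5]
width: 0.0439
```

```bash
python3 - <<'E'
from lug import *
plan(pose(0,2),[.606,.0745,.36]);plan(pose(0,2),[.606,.0745,.27]);print(state()['q'],state()['tool_pos'])
E
```

```text
turn [-0.001 -0.     0.668] shift [-0.0589  0.057   0.0006] tcp [0.606 0.074 0.341]
turn [-0.001 -0.     0.668] shift [-0.0589  0.0571  0.0906] tcp [0.606 0.074 0.251]
[ 0.31565719  0.18077417  0.02666203  0.00146354 -1.41682044 -1.18328139] [ 0.5979944  -0.00705286  0.34166968]
```

Request:
arm_command([
  [0,0,0.18,-0.016,0.015,0,0.5],
  [0,0,0.36,-0.032,0.03,0,0.5],
  [0,0,0.54,-0.048,0.046,0,0.5],
  [0,0,0.668,-0.059,0.057,0,0.5],
  [0,0,0.668,-0.059,0.057,0.03,0.5],
])

```text
time_s: 39.08
tool_pos: [0.6076, 0.075, 0.3127]
eef_rot: [[-0.999, -0.033, 0.003], [-0.033, 0.999, 0.001], [-0.003, 0.001, -1.0]]
contact_force: [0.1, 0.8, -0.6]
width: 0.0437
```

Request:
arm_command([
  [0,0,0,0,0,0.03,0.5],
  [0,0,0,0,0,0.06,0.5],
  [0,0,0,0,0,0.06,0.5],
  [0,0,0,0,0,0.06,1],
  [0,0,0,0,0,0.06,1],
])

```text
time_s: 39.7
tool_pos: [0.6086, 0.0749, 0.2543]
eef_rot: [[-0.999, -0.033, 0.005], [-0.033, 0.999, 0.001], [-0.005, 0.001, -1.0]]
contact_force: [-0.7, -0.1, 0.0]
width: 0.0292
```

Request:
arm_command([
  [0,0,0,0,0,0,1],
  [0,0,0,0,0,0,1],
  [0,0,0,0,0,0,1],
  [0,0,0,0,0,0,1],
])

```text
time_s: 40.2
tool_pos: [0.609, 0.0753, 0.2552]
eef_rot: [[-0.999, -0.033, 0.007], [-0.033, 0.999, 0.002], [-0.007, 0.002, -1.0]]
contact_force: [-1.0, 2.2, 4.8]
width: 0.0133
```

```bash
python3 - <<'E'
from lug import *
s=state();print(s['tool_pos'],s['width'],s['contact_force'],s['q']);plan(pose(0,2),[.605,.033,.279])
E
```

```text
[0.60899954 0.075324   0.2551527 ] 0.01328627185276716 [-1.01853079  2.15204571  4.79138426] [ 4.41563425e-01  2.37673110e-01 -9.29186445e-02  1.00606002e-03
 -1.23338946e+00 -1.97946528e+00]
turn [ 0.002  0.007 -0.002] shift [ 0.0054 -0.0422 -0.005 ] tcp [0.605 0.033 0.26 ]
```

Request:
arm_command([
  [0,0.005,0,0.002,-0.014,-0.004,1],
  [0,0.005,0,0.003,-0.028,-0.0055,1],
  [0,0.005,0,0.004,-0.042,-0.007,1],
  [0,0.005,0,0.004,-0.042,-0.03,1],
  [0,0.005,0,0.004,-0.042,-0.06,1],
])

```text
time_s: 40.83
tool_pos: [0.6046, 0.0327, 0.3135]
eef_rot: [[-0.999, -0.033, -0.003], [-0.033, 0.999, 0.001], [0.003, 0.001, -1.0]]
contact_force: [0.6, 0.5, -3.0]
width: 0.0127
```

Request:
arm_command([
  [0,0,0,0,-0.03,0,1],
  [0,0,0,0,-0.08,0,1],
  [0,0,0,-0.005,-0.13,0,1],
  [0,0,0,-0.01,-0.18,0,1],
  [0,0,0,-0.01,-0.225,0,1],
])

```text
time_s: 41.45
tool_pos: [0.6214, -0.1934, 0.3114]
eef_rot: [[-0.999, -0.032, -0.006], [-0.032, 0.999, 0.002], [0.006, 0.002, -1.0]]
contact_force: [1.1, -1.3, -4.4]
width: 0.0132
```

```bash
python3 - <<'E'
from lug import *
s=state();print(s['tool_pos'],s['width'],s['contact_force']);plan(pose(0,2),[.617,-.239,.205])
E
```

```text
[ 0.62136338 -0.19340841  0.31141722] 0.01323794483911295 [ 1.05307048 -1.31376406 -4.38413393]
turn [ 0.002 -0.006 -0.003] shift [ 0.0051 -0.0457  0.1254] tcp [ 0.617 -0.239  0.186]
```

Request:
arm_command([
  [0,0,0,0.003,-0.03,0,1],
  [0,-0.006,0,0.005,-0.0457,0.02,1],
  [0,-0.006,0,0.005,-0.0457,0.05,1],
  [0,-0.006,0,0.005,-0.0457,0.08,1],
  [0,-0.006,0,0.005,-0.0457,0.1,1],
])

```text
time_s: 42.08
tool_pos: [0.6156, -0.2386, 0.208]
eef_rot: [[-0.999, -0.032, -0.005], [-0.032, 0.999, 0.003], [0.004, 0.004, -1.0]]
contact_force: [-1.0, 1.2, -3.7]
width: 0.0129
```

Request:
arm_command([
  [0,0,0,0,0,0.01,1],
  [0,0,0,0,0,0.018,1],
  [0,0,0,0,0,0.023,1],
  [0,0,0,0,0,0.026,1],
  [0,0,0,0,0,0.026,1],
])

```text
time_s: 42.7
tool_pos: [0.6178, -0.2396, 0.1877]
eef_rot: [[-0.999, -0.033, 0.003], [-0.033, 0.999, 0.0], [-0.003, 0.0, -1.0]]
contact_force: [-4.2, 4.1, 18.5]
width: 0.0128
```

Request:
arm_command([
  [0,0,0,0,0,0,1],
])

```text
time_s: 42.82
tool_pos: [0.6185, -0.2397, 0.1898]
eef_rot: [[-0.999, -0.033, 0.006], [-0.033, 0.999, -0.0], [-0.006, -0.001, -1.0]]
contact_force: [0.3, -0.4, -4.8]
width: 0.013
```

Request:
arm_command([
  [0,0,0,0,0,0.003,1],
  [0,0,0,0,0,0.004,1],
  [0,0,0,0,0,0.004,0.5],
  [0,0,0,0,0,0.004,0.5],
  [0,0,0,0,0,0.004,0.5],
])

```text
time_s: 43.45
tool_pos: [0.6182, -0.2397, 0.1852]
eef_rot: [[-0.999, -0.033, 0.005], [-0.033, 0.999, -0.0], [-0.005, -0.0, -1.0]]
contact_force: [-0.3, 0.5, 0.9]
width: 0.0376
```

Request:
arm_command([
  [0,0,0,0,0,0,0.5],
  [0,0,0,0,0,-0.04,0.5],
  [0,0,0,0,0,-0.1,0.5],
  [0,0,0,0,0.05,-0.12,0.5],
  [0,0,0,0.04,0.1,-0.12,0.5],
])

```text
time_s: 44.08
tool_pos: [0.5769, -0.1413, 0.3058]
eef_rot: [[-0.999, -0.032, 0.007], [-0.032, 0.999, -0.0], [-0.007, -0.001, -1.0]]
contact_force: [-1.4, 1.7, -0.1]
width: 0.0438
```

```bash
python3 - <<'E'
from lug import *
s=state();print(s['tool_pos'],s['width'],s['contact_force'])
for n in('scene','top'):
    c=cam(n);W=cloud(c);V=W.reshape(-1,3);Q=V[(V[:,2]>.1)&(V[:,2]<.113)&(np.hypot(V[:,0]-.615,V[:,1]+.236)<.09)]
    f=least_squares(lambda p:np.hypot(Q[:,0]-p[0],Q[:,1]-p[1])-.064,[.617,-.24],loss='soft_l1',f_scale=.003);print(n,len(Q),f.x,Q[:,2].mean())
    m=(V[:,2]>.095)&(V[:,2]<.13)&(V[:,1]<.24)&(V[:,1]>.12)&(V[:,0]>.39)&(V[:,0]<.48);S=V[m]
    if len(S)>5: print('bar',len(S),S.mean(0),cv2.minAreaRect((S[:,:2]*1000).astype(np.float32)),S[:,2].max())
a,b=load('scene'),load('top')
im=[cv2.resize(cv2.cvtColor(c,cv2.COLOR_RGB2BGR),(400,400)) for c in(a['color'][200:340,140:280],b['color'][200:260,180:240])];cv2.imwrite('pics/p11.png',np.hstack(im))
E
```

```text
[ 0.57688628 -0.14134247  0.30578645] 0.04380437005189751 [-1.37897786  1.71255795 -0.05024617]
scene 312 [ 0.6201611  -0.24545546] 0.10617019062726737
bar 89 [0.44753613 0.17803376 0.10779792] ((446.11566162109375, 179.92019653320312), (41.30716323852539, 14.836627960205078), 75.52742767333984) 0.11654196745271261
top 58 [ 0.61657068 -0.24559916] 0.10713562546135132
bar 45 [0.44302635 0.18174532 0.11168999] ((442.0401306152344, 179.15353393554688), (41.177391052246094, 13.093620300292969), 76.85482025146484) 0.11748852728796289
```

View pics/p11.png

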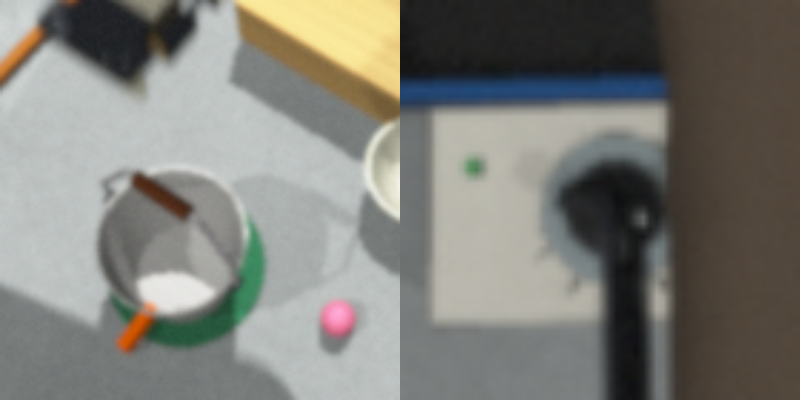

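```bash
python3 - <<'E'
from lug import *
plan(pose(0,76),[.443,.1795,.219]);plan(pose(0,76),[.443,.1795,.107]);print(state()['q'])
E
```

```text
turn [-0.003  0.005 -1.291] shift [0.1186 0.323  0.1055] tcp [0.443 0.18  0.2  ]
turn [-0.003  0.005 -1.291] shift [0.1192 0.3229 0.2175] tcp [0.443 0.18  0.088]
[ 9.27207987e-02  1.73703309e-01 -5.98756034e-02 -5.27902399e-04
 -1.33158126e+00 -1.62772621e+00]
```

Request:
arm_command([
  [0,0,-0.18,0.015,0.05,0,0.5],
  [0,0,-0.36,0.03,0.1,0,0.5],
  [0,0,-0.54,0.05,0.15,0.02,0.5],
  [0,0,-0.72,0.07,0.2,0.04,0.5],
  [0,0,-0.9,0.09,0.25,0.06,0.5],
])

```text
time_s: 44.8
tool_pos: [0.4731, 0.1088, 0.2452]
eef_rot: [[-0.589, -0.808, 0.006], [-0.808, 0.589, 0.001], [-0.005, -0.004, -1.0]]
contact_force: [0.8, 1.5, 0.1]
width: 0.0437
```

```bash
python3 - <<'E'
from lug import *
plan(pose(0,76),[.443,.1795,.18]);print(state()['q'],state()['tool_pos'])
E
```

```text
turn [-0.005  0.004 -0.385] shift [-0.0391  0.0663  0.0841] tcp [0.443 0.18  0.161]
[ 0.63429488  0.02476633 -0.3681092   0.0027163  -1.17222002 -1.26470074] [0.47309458 0.10877204 0.24517552]
```

Request:
arm_command([
  [0,0,-0.13,-0.013,0.022,0.02,0.5],
  [0,0,-0.26,-0.026,0.044,0.04,0.5],
  [-0.005,0.004,-0.385,-0.039,0.066,0.06,0.5],
  [-0.005,0.004,-0.385,-0.039,0.066,0.084,0.5],
  [-0.005,0.004,-0.385,-0.039,0.066,0.084,0.5],
])

```text
time_s: 45.42
tool_pos: [0.4422, 0.1786, 0.1597]
eef_rot: [[-0.242, -0.97, -0.003], [-0.97, 0.242, -0.003], [0.003, 0.002, -1.0]]
contact_force: [0.6, 0.3, 0.1]
width: 0.0437
```

```bash
python3 - <<'E'
from lug import *
plan(pose(0,76),[.443,.1795,.107]);print(state()['q'],state()['tool_pos'])
cam('wrist','w12.png')
E
```

```text
turn [ 0.002 -0.003  0.   ] shift [-0.0013 -0.0007  0.0717] tcp [0.443 0.18  0.088]
[ 7.97550250e-01  9.05912811e-02 -5.05188793e-01 -2.76211109e-04
 -9.78832400e-01 -1.04152730e+00] [0.44220323 0.17860408 0.15969973]
```

View pics/w12.png

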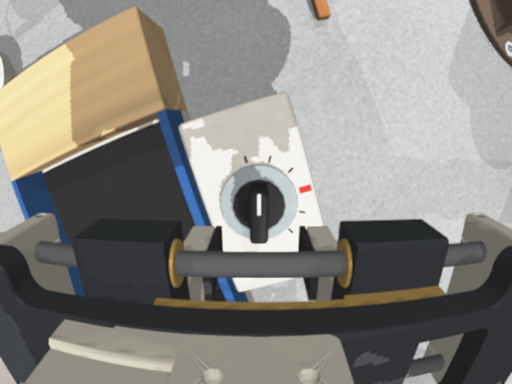

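The bar lies at (258,215) between the fingers with its white line towards the step. The red mark is clockwise of it at (305,189).

Request:
arm_command([
  [0,0,0,-0.001,-0.001,0.04,0.5],
  [0,0,0,-0.001,-0.001,0.07,0.5],
  [0,0,0,-0.001,-0.001,0.07,0.5],
  [0,0,0,-0.001,-0.001,0.07,1],
  [0,0,0,-0.001,-0.001,0.07,1],
], force=15)

```text
time_s: 46.1
tool_pos: [0.4451, 0.1802, 0.0925]
eef_rot: [[-0.242, -0.97, 0.001], [-0.97, 0.242, 0.0], [-0.001, -0.001, -1.0]]
contact_force: [-1.2, 0.5, -0.2]
width: 0.029
```

Request:
arm_command([
  [0,0,0,0,0,0,1],
  [0,0,0,0,0,0,1],
  [0,0,0,0,0,0,1],
  [0,0,0,0,0,0,1],
])

```text
time_s: 46.6
tool_pos: [0.4439, 0.1808, 0.0935]
eef_rot: [[-0.242, -0.97, -0.0], [-0.97, 0.242, 0.002], [-0.002, 0.0, -1.0]]
contact_force: [-13.6, 4.8, 13.4]
width: 0.014
```

Request:
arm_command([
  [0,0,0.16,0,0,0,1],
  [0,0,0.32,0,0,0,1],
  [0,0,0.48,0,0,0,1],
  [0,0,0.64,0,0,0,1],
  [0,0,0.8,0,0,0,1],
])

```text
time_s: 47.22
tool_pos: [0.4438, 0.1809, 0.0936]
eef_rot: [[-0.867, -0.498, -0.0], [-0.498, 0.867, 0.002], [-0.001, 0.002, -1.0]]
contact_force: [0.6, -0.3, -3.2]
width: 0.0136
```

```bash
python3 - <<'E'
from lug import *
plan(pose(0,1.8),[.443,.1795,.107]);s=state();print(s['tool_pos'],s['width'],s['contact_force'],s['q'])
E
```

```text
turn [0.002 0.    0.49 ] shift [ 0.0014 -0.0008  0.0056] tcp [0.443 0.18  0.088]
[0.44381117 0.18087678 0.09364219] 0.013565228831592935 [ 0.63904932 -0.31751939 -3.24645398] [ 0.79758274  0.1725709  -0.58784349 -0.00185944 -0.80915792 -1.84607018]
```

Request:
arm_command([
  [0,0,0.15,0,0,0,1],
  [0,0,0.3,0,0,0,1],
  [0,0,0.45,0,0,0,1],
  [0,0,0.49,0,0,0,1],
  [0,0,0.49,0,0,0,1],
])

```text
time_s: 47.85
tool_pos: [0.4438, 0.1808, 0.0937]
eef_rot: [[-1.0, -0.031, 0.0], [-0.031, 1.0, 0.002], [-0.0, 0.002, -1.0]]
contact_force: [1.7, -0.4, -4.8]
width: 0.0141
```

Request:
arm_command([
  [0,0,0,0,0,0,0.5],
  [0,0,0,0,0,0,0.5],
  [0,0,0,0,0,0,0.5],
  [0,0,0,0,0,0,0.5],
  [0,0,0,0,0,0,0.5],
])

```text
time_s: 48.48
tool_pos: [0.4438, 0.1808, 0.0937]
eef_rot: [[-1.0, -0.031, -0.0], [-0.031, 1.0, 0.002], [-0.0, 0.002, -1.0]]
contact_force: [-0.5, -0.5, 0.3]
width: 0.0437
```

Request:
arm_command([
  [0,0,0,0,0,-0.04,0.5],
  [0,0,0,0,0,-0.1,0.5],
  [0,0,0,0,0,-0.13,0.5],
])

```text
time_s: 48.85
tool_pos: [0.4447, 0.1811, 0.2269]
eef_rot: [[-0.999, -0.032, 0.003], [-0.032, 0.999, 0.004], [-0.003, 0.004, -1.0]]
contact_force: [0.4, -0.3, -0.1]
width: 0.0435
```

Request:
arm_command([
  [0,0,0,0,-0.06,0,0.5],
  [0,0,0,0,-0.12,0,0.5],
  [0,0,0,0,-0.18,0,0.5],
  [0,0,0,0,-0.23,0,0.5],
  [0,0,0,0,-0.23,0,0.5],
])

```text
time_s: 49.48
tool_pos: [0.4515, -0.0515, 0.2259]
eef_rot: [[-1.0, -0.027, 0.003], [-0.027, 1.0, 0.004], [-0.003, 0.004, -1.0]]
contact_force: [0.2, 0.1, 1.0]
width: 0.0439
```

```bash
python3 - <<'E'
from lug import *
s=state();print(s['tool_pos'],s['time_s'],s['width'],s['contact_force'])
balls()
for n in('scene','top'):
    V=cloud(load(n)).reshape(-1,3)
    m=(V[:,2]>.1)&(V[:,2]<.13)&(V[:,1]<.24)&(V[:,1]>.12)&(V[:,0]>.39)&(V[:,0]<.48);S=V[m]
    if len(S)>5: print('bar',len(S),S.mean(0),cv2.minAreaRect((S[:,:2]*1000).astype(np.float32)))
    Q=V[(V[:,2]>.1)&(V[:,2]<.113)&(np.hypot(V[:,0]-.617,V[:,1]+.24)<.09)];f=least_squares(lambda p:np.hypot(Q[:,0]-p[0],Q[:,1]-p[1])-.064,[.617,-.24],loss='soft_l1',f_scale=.003);print(n,len(Q),f.x)
b=load('top');cv2.imwrite('pics/p13.png',cv2.resize(cv2.cvtColor(b['color'][120:270,130:330],cv2.COLOR_RGB2BGR),(800,600)))
E
```

```text
[ 0.45151295 -0.05151552  0.22591728] 49.475 0.043876949719612576 [0.20023972 0.11043011 0.971178  ]
top [180. 172.] 54 [0.623 0.292 0.057] 0.063
top [188. 177.] 55 [0.607 0.264 0.053] 0.064
top [173. 179.] 37 [0.601 0.311 0.058] 0.063
top [173. 191.] 53 [0.562 0.309 0.058] 0.064
top [182. 192.] 61 [0.56  0.279 0.057] 0.064
top [172. 208.] 46 [0.511 0.307 0.058] 0.062
scene [286. 136.] 71 [0.513 0.308 0.047] 0.064
bar 76 [0.44736156 0.17884382 0.10910439] ((445.7059020996094, 179.79652404785156), (41.673709869384766, 14.028218269348145), 2.9918923377990723)
scene 316 [ 0.62026312 -0.24537016]
top 209 [ 0.61638358 -0.24575509]
```

View pics/p13.png

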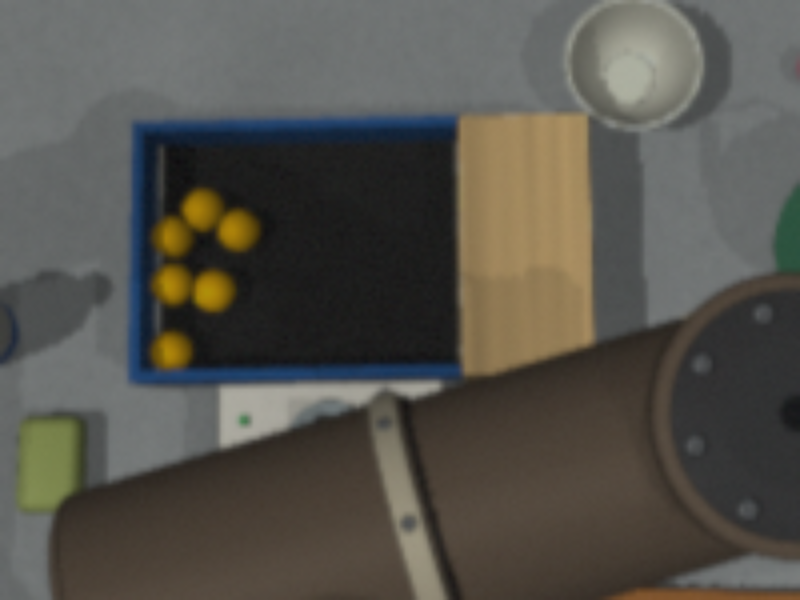

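```bash
python3 -c "
from h import *
print(job.finish_job())"
```

```text
the job is handed in; nothing more can be done
None
```

I finished the task and handed the job in at about 49.5 s of robot time; no verdict is reported.

**What I did:**
- Put the four stray balls in the pail. I lost one grip by lifting before the fingers had closed, then found that ball again and picked it up.
- Carried the pail by its bail to the step, tipped it to about 107° by the lug, and rocked it once.
- Set it upright, carried it back to the mat and turned the dial clockwise.

**What the last checks showed:**
- **Balls:** all six (four strays plus the two that started in the pail) are in the tray in the final top view, with their tops about 64 mm above the bench.
- **Pail:** it stands on the mat at about (0.618, −0.246), roughly 6 mm from my estimate of the mat's centre. It was empty in the last close view.
- **Dial:** the bar measures about 3° in the final scene picture. The red-mark direction is about 2°, known only to a degree or so, and the tolerance is about 7°. The arm hid the dial in the last top view, so this rests on the one camera.
- **Arm:** it ended clear of everything, about 0.23 m above the bench.

None of the final checks failed. The force reading while I tipped the empty pail back was about 4 N, where I expected about 2.7 N, but the pictures showed no balls left in it.

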